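# Take down the pile of jars and tins onto their stands

### The arm

A 6-joint arm with a two-finger parallel gripper is mounted at the origin on a cart in front of the work surface, level with it; the furniture and walls round the work are solid. World frame = base frame: x ahead of the robot, y to its left, z up, the work surface at z = 0. Lengths are in m, angles in rad, forces in N, time in s.
With the tool pointing down it reaches from about 0.25 to 0.725 m from the base axis. Payload 4 kg.
Tool frame: the origin (TCP) lies at the very end of the fingers, on their centre line; the grasp point (between the pads) lies 19 mm behind it; z points along the fingers, y is the direction in which the jaws open and shut (so a half turn about z gives the same grasp; the last joint's range is limited). The gripper opens to 85 mm and grips with 20 to 120 N. Pads are 22 mm wide; open, the fingers measure 114 mm over their backs; the gripper's body (76 mm by 85 mm) begins 54 mm behind the grasp point. The pads swing forward as they close: fully open they stand 13 mm farther back than shut.
Start: joints at [-1.24, 0.241, 0.005, 1.335, 0, 1.571], TCP at [0.162, -0.473, 0.231] pointing down, gripper open.
Joint ranges: [-2.72, 2.72], [-1.05, 1.87], [-1.09, 1.28], [-1.99, 2.15], [-1.42, 1.44], [-3.14, 3.14]. Speed limits (rad/s): [2.79, 2.79, 3.14, 3.14, 3.14, 3.14].

### API

Orientations are given as a unit quaternion [x, y, z, w].
In Python, from workcell import bot gives the robot as it stands.
- The arm moves only by the shell command python3 -m crank 'ROWS'. ROWS is JSON, a list that holds one entry, the list of rows, each a list of 5 numbers: the shift along the tool's x, y, z in mm, then the turn about the tool's z in degrees, then the closure in counts, from 0 (fully open) to 255 (shut). In form: [[[tx, ty, tz, turn, grip], ...]]. A call has 1 to 12 rows; each row shifts and turns the pose as measured when the row begins, along the tool's axes as they then stand; what a row does not reach is not made up. A row lasts 1/8 s, in which the tool goes at most 62.5 mm and 10.7 degrees, less where a joint would pass 70% of its speed; a pose out of reach is approached as far as the arm can. A call is refused whole if a number of a shift passes 62.5 or a number of a turn 10.7, either way. A call with a gripper value outside its range is refused whole. The fingers move at their own pace and stop on an object; the grip force is fixed at half the most. Time passes only in rows, so rows that do not move let the fingers close. It gives the time, the measured TCP pose, the force and the opening at its end, in the units of the state.
- bot.get_obs(): the state, without advancing time (a new reading comes with each control period).
- bot.camera(name): name is "scene" or "top"; returns a dict with "img" (420x560x3 uint8, blue, green, red), "depth" (420x560 float32, m along the optical axis (not along the pixel's ray), 0 where there is no reading), "fx", "fy", "cx", "cy" (pixels), "R" (3x3) and "t" (3): a world point X has camera coordinates R X + t. Camera axes: x right, y down, z forward; pixel columns grow to the right and rows downward; lengths in m; the calibration is good to about 2 mm. A picture is of the moment at which its call begins.
- bot.job_done(): hands the job in, once; it reports no verdict.
The state is a dict: "clock": time; "joint_pos": joint angles; "joint_vel": joint speeds; "tau": joint torques, N m; "eef_pos": TCP position; "tool_rot": TCP orientation; "ft_force": force on the tool from outside, world axes, zero at the start; "ft_torque": the same for the moment, N m; "grip_width": finger opening in m.
Only numpy, scipy, OpenCV 4.12 (cv2) and the standard library are available. Lean on these libraries where they do the work, as an engineer would, in place of code of your own. Each camera call takes 0.05 s, during which the arm holds its last target.

### The job

Somebody has piled the jar, the two steel tins and the little bottle into one tower. Take the tower apart from the top and set each of them upright and wholly on its own round wooden stand, the widest thing on the widest stand, the next widest on the next, and so on down to the little bottle on the smallest. Let none of them fall over, leave each one standing by itself, and leave the glass cup and the roll of tape where they are.

Things in the scene. Friction and masses are not known exactly. Their poses are not given: they have to be found in the camera images.
- jar: food jar with a red screw lid, the bottom of the tower: 64 mm wide body, lid 66 mm across (88 to 104 mm up), 104 mm tall, about 0.44 kg. Origin at the centre of its underside, z up
- large_tin: plain round steel tin with straight sides, second from the bottom, standing on the jar's lid: 54 mm across, 44 mm tall, about 0.12 kg. Origin at the centre of its underside, z up
- small_tin: plain round steel tin with straight sides, standing on the large tin: 43 mm across, 36 mm tall, about 0.08 kg. Origin at the centre of its underside, z up
- little_bottle: little brown bottle with a white cap, the top of the tower, standing on the small tin: 63 mm tall, body about 28 mm wide, cap 32 mm across (46 to 63 mm up), about 0.05 kg. Origin at the centre of its underside, z up. The whole tower is 247 mm tall
- stand_1: round turned disc of light wood, 96 mm across and 12 mm thick, fixed to the worktop; the widest of the four. Origin at the centre of its underside (worktop height), z up: its flat top is 12 mm above the origin. For the jar
- stand_2: round turned disc of light wood, 80 mm across and 12 mm thick, fixed to the worktop; the second widest of the four. Origin at the centre of its underside (worktop height), z up: its flat top is 12 mm above the origin. For the large tin
- stand_3: round turned disc of light wood, 64 mm across and 12 mm thick, fixed to the worktop; the third widest of the four. Origin at the centre of its underside (worktop height), z up: its flat top is 12 mm above the origin. For the small tin
- stand_4: round turned disc of light wood, 50 mm across and 12 mm thick, fixed to the worktop; the smallest of the four. Origin at the centre of its underside (worktop height), z up: its flat top is 12 mm above the origin. For the little bottle
- cup: bystander: loose teal glass cup, open at the top, 67 mm across, 66 mm tall. Origin at the centre of its underside
- tape: bystander: loose roll of beige tape lying flat on the worktop, 98 mm across, 25 mm tall. Origin at the centre of its underside
Not all that is in view belongs to the job. What is shaped like the stand_1 but red is not meant.

How it is judged:
At the end, for the whole second after the job is handed in: Each thing is upright (within 0.1 rad), at rest and on the top of its own stand, centred within 15 mm (jar, 96 mm stand), 13 mm (large tin, 80 mm), 10.5 mm (small tin, 64 mm) and 9 mm (little bottle, 50 mm) (horizontal distance between little_bottle and stand_4 below 0.009 m and z of little_bottle in the frame of stand_4 between 0.009 and 0.015 m and angle between each of little_bottle, small_tin, large_tin, jar's own z axis and vertical below 0.1 rad and linear speed of each of little_bottle, small_tin, large_tin, jar below 0.02 m/s and horizontal distance between small_tin and stand_3 below 0.0105 m and z of small_tin in the frame of stand_3 between 0.009 and 0.015 m and horizontal distance between large_tin and stand_2 below 0.013 m and z of large_tin in the frame of stand_2 between 0.009 and 0.015 m and horizontal distance between jar and stand_1 below 0.015 m and z of jar in the frame of stand_1 between 0.009 and 0.015 m); the robot touches nothing.
It fails at once if the jar, a tin or the little bottle falls over (tilts more than 0.7 rad) (angle between any of little_bottle, small_tin, large_tin, jar's own z axis and vertical above 0.7 rad).
It fails at once if the cup or the roll of tape is moved more than 20 mm (distance of any of cup, tape from where it was at the start of the episode above 0.02 m).
It also fails if it takes over 96 s, if anything falls off the work surface, if the arm or the gripper's body presses on something with over 40 N, if the wrist force passes 120 N, or if a joint passes its speed limit or range.

## Working session

There is one attempt and no reset: what is moved stays moved. The work goes in short steps, Python scripts to look and compute and a shell command to move; the robot and the scene stay as the last step left them, time stands still between calls to the robot, and variables do not carry over. Pictures are saved under pics/ and viewed, and the job is handed in when it is done.

```bash
ls; mkdir -p pics; python3 - <<'E'
from workcell import bot
import cv2,numpy as np,pickle
o=bot.get_obs(); print(o)
for n in ("scene","top"):
    c=bot.camera(n); cv2.imwrite(f"pics/{n}0.png",c["img"]); pickle.dump(c,open(f"{n}0.pkl","wb"))
    print(n,c["fx"],c["fy"],c["cx"],c["cy"],c["R"],c["t"])
E
```

```text
pics
{'clock': 0.0, 'joint_pos': array([-1.23999824e+00,  2.41425878e-01,  3.69708252e-03,  1.33521128e+00,
       -3.64090088e-05,  1.57079382e+00]), 'joint_vel': array([-0.00055524,  0.00077033,  0.00018349,  0.00075692,  0.00072342,
       -0.00137066]), 'tau': array([ 1.50885185e-04, -3.72316682e+01,  2.52409637e+01,  1.68047554e-02,
        8.11609834e-05,  9.75903390e-06]), 'eef_pos': array([ 0.16217726, -0.47228014,  0.23039617]), 'tool_rot': array([ 9.86351957e-01,  1.64647099e-01, -1.94434155e-04, -1.05424711e-03]), 'ft_force': array([ 0.08064372,  0.70401242, -0.06809954]), 'ft_torque': array([-0.01630452, -0.01931748,  0.00646479]), 'grip_width': 0.08533309967982393}
scene 479.16487812652093 479.16487812652093 272.274001675772 208.7520790456515 [[-0.7774948  -0.62873551  0.01391038]
 [-0.44887269  0.5393127  -0.71249921]
 [ 0.44047151 -0.56020842 -0.70153501]] [0.33541252 0.30574709 1.02743941]
top 487.72559877301603 487.72559877301603 279.8870304801188 214.23263525059946 [[-0.03584565 -0.99935596 -0.00165817]
 [-0.97365158  0.03529748 -0.22529244]
 [ 0.22520587 -0.00646127 -0.97428978]] [7.83183234e-04 4.68841130e-01 1.46002117e+00]
```

View pics/scene0.png

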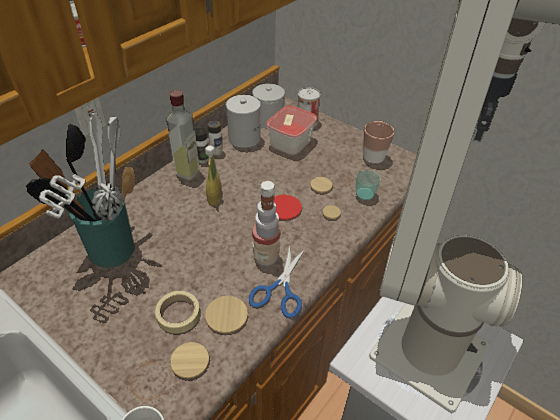

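View pics/top0.png

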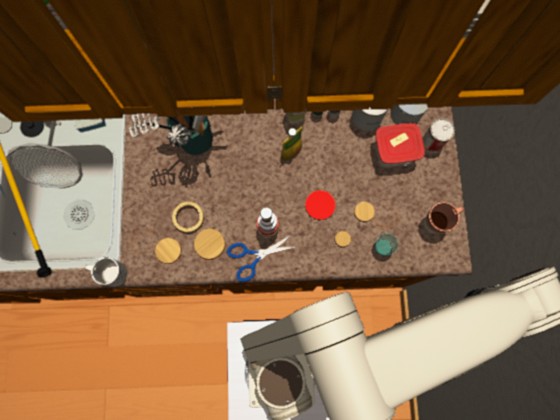

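The pictures show the tower at scene (266,225) / top (267,220). The wooden discs are at top (209,244), (168,250), (365,211) and (343,239). Look-alikes are the red disc at top (320,205), which is the decoy, the tape ring at (187,217), the olive-oil bottle at (292,142), the red mug at (442,217), and the spice jars. The cup is at top (385,246) and scissors lie right beside the tower at (260,255). Next I measure all of these.

```bash
cat > h.py <<'E'
import cv2,numpy as np,pickle
def ray(c,u,v):
    d=np.array([(u-c["cx"])/c["fx"],(v-c["cy"])/c["fy"],1.0]); R=c["R"]
    return -R.T@c["t"], R.T@d
def onplane(c,u,v,z):
    o,d=ray(c,u,v); return o+d*(z-o[2])/d[2]
def pts(c):
    v,u=np.mgrid[0:420,0:560]; D=c["depth"]
    P=np.stack([(u-c["cx"])/c["fx"]*D,(v-c["cy"])/c["fy"]*D,D],-1)
    return (P-c["t"])@c["R"]   # R^T (P-t)
def proj(c,X):
    p=c["R"]@np.asarray(X,float)+c["t"]; return c["fx"]*p[0]/p[2]+c["cx"],c["fy"]*p[1]/p[2]+c["cy"]
def circ(P):  # algebraic circle fit
    A=np.c_[2*P[:,:2],np.ones(len(P))]; s=np.linalg.lstsq(A,(P[:,:2]**2).sum(1),rcond=None)[0]
    return s[0],s[1],np.sqrt(s[2]+s[0]**2+s[1]**2)
E
python3 - <<'E'
from h import *
for n,seeds in (("top",dict(s1=(209,244),s2=(168,250),s3=(365,211),s4=(343,239),red=(320,205))),("scene",dict(s1=(227,314),s2=(190,360),s3=(321,185),s4=(332,212),red=(290,207)))):
    c=pickle.load(open(n+"0.pkl","rb")); hsv=cv2.cvtColor(c["img"],cv2.COLOR_BGR2HSV)
    P=pts(c)
    for k,(u,v) in seeds.items():
        h=hsv[v,u].astype(int)
        m=((abs(hsv[...,0].astype(int)-h[0])<7)&(hsv[...,1]>70)&(hsv[...,2]>110)).astype(np.uint8)
        if k!="red": m=((hsv[...,0]>12)&(hsv[...,0]<28)&(hsv[...,1]>70)&(hsv[...,2]>140)).astype(np.uint8)
        m=cv2.morphologyEx(m,cv2.MORPH_OPEN,np.ones((3,3)))
        nl,L=cv2.connectedComponents(m); 
        mm=(L==L[v,u]).astype(np.uint8)
        ct=max(cv2.findContours(mm,cv2.RETR_EXTERNAL,cv2.CHAIN_APPROX_NONE)[0],key=cv2.contourArea)[:,0]
        W=np.array([onplane(c,a,b,.012) for a,b in ct]); x,y,r=circ(W)
        z=np.median(P[mm>0][:,2])
        # top surface pixels by depth
        q=P[(mm>0)]; q=q[abs(q[:,2]-.012)<.004]
        print(n,k,h,"fit %.4f %.4f d=%.1f zmed=%.4f"%(x,y,2000*r,z),"bboxc",np.round(((W.max(0)+W.min(0))/2)[:2],4), mm.sum())
E
```

```text
top s1 [ 18 149 212] fit 0.3975 0.2053 d=103.2 zmed=0.0102 bboxc [0.3971 0.2019] 841
top s2 [ 19 147 228] fit 0.3775 0.3414 d=81.4 zmed=0.0100 bboxc [0.3775 0.3418] 560
top s3 [ 19 148 224] fit 0.4817 -0.2823 d=70.9 zmed=0.0099 bboxc [ 0.4824 -0.2794] 392
top s4 [ 18 147 220] fit 0.3948 -0.2129 d=51.0 zmed=0.0101 bboxc [ 0.3957 -0.2128] 225
top red [  1 224 243] fit 0.5060 -0.1456 d=97.4 zmed=0.0090 bboxc [ 0.5059 -0.1459] 747
scene s1 [ 20  93 181] fit 0.3950 0.2106 d=93.4 zmed=0.0119 bboxc [0.3956 0.2106] 1227
scene s2 [ 20  93 189] fit 0.3782 0.3408 d=77.7 zmed=0.0118 bboxc [0.3777 0.3406] 1074
scene s3 [ 20  90 186] fit 0.4813 -0.2861 d=60.9 zmed=0.0125 bboxc [ 0.4815 -0.2859] 255
scene s4 [ 19  90 184] fit 0.3951 -0.2112 d=47.4 zmed=0.0123 bboxc [ 0.3955 -0.2109] 187
scene red [  2 181 190] fit 0.5016 -0.1483 d=88.3 zmed=0.0103 bboxc [ 0.5052 -0.1456] 563
```

```bash
python3 - <<'E'
from h import *
for n in ("top","scene"):
    c=pickle.load(open(n+"0.pkl","rb")); P=pts(c)
    def show(name,m):
        q=P[m&(c["depth"]>0)]
        if len(q): print(n,name,len(q),"min",np.round(q.min(0),3),"max",np.round(q.max(0),3))
    X,Y,Z=P[...,0],P[...,1],P[...,2]
    # things tall per region
    if n=="top": print("cabinet low z", np.percentile(Z[40:95,60:450][c["depth"][40:95,60:450]>0],[1,50,99]), "x",X[110,[150,300,420]],X[100,[150,300,420]], Z[100,[150,300,420]])
    m=(Z>.012)&(Z<.4)&(X>.25)&(X<.75)&(abs(Y)<.6)
    nl,L,st,ce=cv2.connectedComponentsWithStats(m.astype(np.uint8))
    for i in range(1,nl):
        if st[i,4]>40:
            q=P[L==i]; print(n,st[i,:4],"c",np.round(ce[i]),np.round(np.percentile(q,2,axis=0),3),np.round(np.percentile(q,98,axis=0),3))
c=pickle.load(open("scene0.pkl","rb"));cv2.imwrite("pics/s_crop.png",cv2.resize(c["img"][170:340,180:350],None,fx=3.5,fy=3.5,interpolation=cv2.INTER_CUBIC))
c=pickle.load(open("top0.pkl","rb"));cv2.imwrite("pics/t_crop.png",cv2.resize(c["img"][180:300,140:410],None,fx=2.9,fy=2.9,interpolation=cv2.INTER_CUBIC))
E
```

```text
cabinet low z [0.5217627  0.70756656 0.80946445] x [0.61170428 0.59177413 0.77321107] [0.59273945 0.59196801 0.61218123] [0.60258571 0.58104938 0.51969158]
top [129 114  83  41] c [179. 133.] [0.638 0.195 0.02 ] [0.748 0.379 0.319]
top [375 119  80  49] c [410. 142.] [ 0.618 -0.554  0.02 ] [ 0.738 -0.333  0.11 ]
top [280 126  23  35] c [291. 144.] [ 0.662 -0.09   0.017] [ 0.713 -0.028  0.169]
top [172 202  31  30] c [187. 217.] [0.433 0.232 0.013] [0.525 0.323 0.032]
top [424 202  39  32] c [442. 218.] [ 0.391 -0.556  0.024] [ 0.473 -0.463  0.107]
top [256 208  23  31] c [267. 224.] [ 0.4   -0.006  0.031] [0.443 0.054 0.249]
top [355 209  16  12] c [363. 214.] [ 0.453 -0.301  0.012] [ 0.484 -0.256  0.018]
top [194 232  30  27] c [206. 244.] [0.352 0.169 0.012] [0.426 0.255 0.02 ]
top [375 233  23  23] c [387. 243.] [ 0.331 -0.368  0.014] [ 0.395 -0.304  0.068]
top [157 244  17  19] c [164. 254.] [0.341 0.327 0.012] [0.39  0.37  0.019]
top [ 84 257  43  30] c [106. 271.] [0.269 0.468 0.013] [0.346 0.568 0.092]
scene [267  87  54  66] c [295. 121.] [ 0.619 -0.552  0.017] [ 0.738 -0.332
[... 196 characters left out ...]
 99] c [ 99. 217.] [0.641 0.196 0.019] [0.745 0.374 0.32 ]
scene [356 170  25  29] c [367. 183.] [ 0.332 -0.372  0.014] [ 0.395 -0.305  0.067]
scene [311 177  22  15] c [321. 184.] [ 0.451 -0.313  0.012] [ 0.508 -0.256  0.016]
scene [252 181  29  84] c [266. 226.] [0.402 0.005 0.018] [0.455 0.055 0.248]
scene [323 205  18  13] c [332. 210.] [ 0.373 -0.233  0.012] [ 0.416 -0.188  0.017]
scene [155 291  45  40] c [177. 310.] [0.434 0.232 0.013] [0.526 0.323 0.027]
scene [205 296  43  36] c [226. 313.] [0.353 0.168 0.012] [0.436 0.253 0.015]
scene [171 342  37  36] c [189. 360.] [0.341 0.306 0.012] [0.409 0.376 0.016]
scene [122 406  42  14] c [144. 414.] [0.302 0.469 0.042] [0.35  0.512 0.093]
```

View pics/s_crop.png

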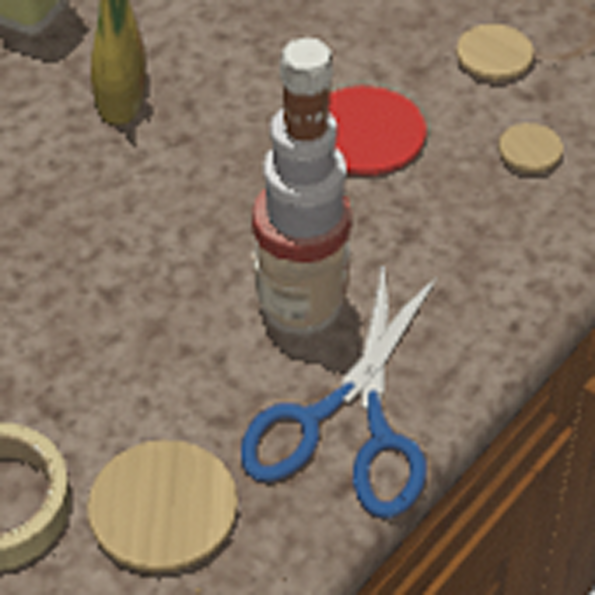

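View pics/t_crop.png

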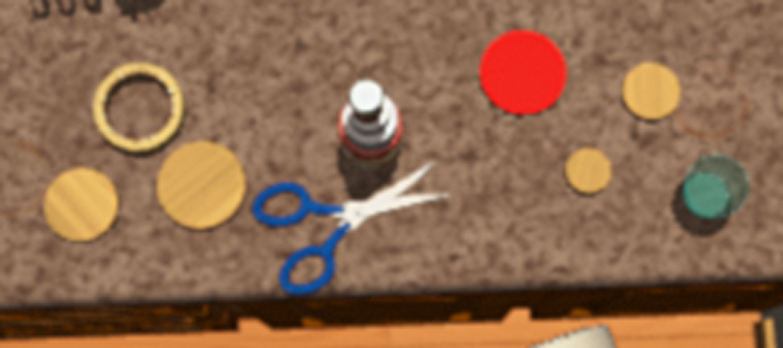

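Choices fixed: the light-wood discs are the stands, and the red one at top (320,205) is excluded. The crops confirm the tower's white-capped bottle on two tins on a red-lidded jar. Next I measure the tower level by level.

```bash
cat > tower.py <<'E'
from h import *
LV=dict(cap=(.230,.247,.016),btl=(.188,.228,.014),stin=(.150,.182,.0215),ltin=(.106,.146,.027),lid=(.089,.103,.033),jar=(.02,.085,.032))
from scipy.optimize import least_squares
def fit(Q,r,x0):
    f=lambda p:np.hypot(Q[:,0]-p[0],Q[:,1]-p[1])-r
    s=least_squares(f,x0,loss="soft_l1",f_scale=.002); return s.x,np.std(f(s.x))
def levels(c,x0=(.43,.03),lv=LV,R=.07,off=0):
    P=pts(c)
    for k,(a,b,r) in lv.items():
        m=(P[...,2]>a+off)&(P[...,2]<b+off-.003)&(np.hypot(P[...,0]-x0[0],P[...,1]-x0[1])<R)
        Q=P[m]
        if len(Q)<8: print(k,"few",len(Q)); continue
        x,s=fit(Q,r,x0); print(k,len(Q),np.round(x,4),"sd %.4f"%s)
E
python3 - <<'E'
from tower import *
for n in ("top","scene"):
    c=pickle.load(open(n+"0.pkl","rb")); print(n,"cam at",np.round(-c["R"].T@c["t"],2)); levels(c)
    P=pts(c); m=(abs(P[...,2]-.247)<.004)&(np.hypot(P[...,0]-.43,P[...,1]-.03)<.06)
    print("captop px mean",m.sum(),P[m].mean(0))
    # white cap top by colour: cast rim
    hsv=cv2.cvtColor(c["img"],cv2.COLOR_BGR2HSV)
E
```

```text
top cam at [ 0.13 -0.01  1.53]
cap 46 [0.4301 0.0236] sd 0.0035
btl 24 [0.4285 0.0242] sd 0.0011
stin 36 [0.4324 0.0235] sd 0.0019
ltin 55 [0.4319 0.0238] sd 0.0025
lid 30 [0.4326 0.0242] sd 0.0018
jar 65 [0.4318 0.0238] sd 0.0008
captop px mean 80 [0.4295519  0.02481066 0.24632013]
scene cam at [-0.05  0.62  0.93]
cap 78 [0.4318 0.022 ] sd 0.0013
btl 154 [0.4312 0.0227] sd 0.0011
stin 165 [0.4344 0.0207] sd 0.0017
ltin 242 [0.4338 0.0204] sd 0.0012
lid 95 [0.434  0.0225] sd 0.0013
jar 451 [0.4346 0.0226] sd 0.0015
captop px mean 116 [0.42965035 0.02485263 0.24679362]
```

```bash
cat > st.py <<'E'
from workcell import bot
import numpy as np
o=bot.get_obs(); x,y=o["tool_rot"][:2]
print("t %.2f"%o["clock"],"tcp",np.round(o["eef_pos"],4),"phi deg %.2f"%np.degrees(2*np.arctan2(y,x)),"q",np.round(o["tool_rot"],4),"F",np.round(o["ft_force"],1),"w %.4f"%o["grip_width"])
E
python3 -m crank '[[[0,0,-50,9.5,0],[0,0,-50,9.4,0],[0,0,0,0,0]]]'; python3 st.py
```

```text
clock: 0.48
eef_pos: [0.1616, -0.4706, 0.3299]
tool_rot: [1.0, -0.005, -0.002, -0.005]
ft_force: [0.7, -0.1, 0.2]
grip_width: 0.0853
t 0.47 tcp [ 0.1616 -0.4706  0.3299] phi deg -0.54 q [ 1.     -0.0047 -0.0016 -0.0047] F [ 0.7 -0.1  0.2] w 0.0853
```

```bash
python3 -m crank '[[[27,-49,0,0,0],[27,-49,0,0,0],[27,-49,0,0,0],[27,-49,0,0,0],[27,-49,0,0,0],[27,-49,0,0,0],[27,-49,0,0,0],[27,-49,0,0,0],[27,-49,0,0,0],[0,0,0,0,0]]]'; python3 st.py
```

```text
clock: 1.72
eef_pos: [0.4109, -0.0168, 0.3201]
tool_rot: [1.0, -0.001, -0.009, -0.01]
ft_force: [-0.3, -0.1, -0.5]
grip_width: 0.0854
t 1.73 tcp [ 0.4109 -0.0168  0.3201] phi deg -0.17 q [ 0.9999 -0.0015 -0.0092 -0.0099] F [-0.3 -0.1 -0.5] w 0.0854
```

```bash
python3 -m crank '[[[10,-20,0,0,0],[10,-20,0,0,0],[0,0,0,0,0],[0,0,0,0,0]]]'; python3 st.py
```

```text
clock: 2.22
eef_pos: [0.4294, 0.0111, 0.3173]
tool_rot: [1.0, 0.005, -0.013, -0.013]
ft_force: [0.1, -0.2, -0.2]
grip_width: 0.0854
t 2.23 tcp [0.4294 0.0111 0.3173] phi deg 0.63 q [ 0.9998  0.0055 -0.0129 -0.0134] F [ 0.1 -0.2 -0.2] w 0.0854
```

```bash
python3 -m crank '[[[0,0,0,0,0],[0,0,0,0,0],[0,0,0,0,0],[0,0,0,0,0]]]'; python3 st.py; python3 -m crank '[[[0,-12,0,0,0],[0,0,0,0,0],[0,0,0,0,0]]]'; python3 st.py;
```

```text
clock: 2.72
eef_pos: [0.4288, 0.0093, 0.3177]
tool_rot: [1.0, 0.004, -0.013, -0.013]
ft_force: [-0.4, -0.5, -0.2]
grip_width: 0.0856
t 2.73 tcp [0.4288 0.0093 0.3177] phi deg 0.45 q [ 0.9998  0.004  -0.0126 -0.0132] F [-0.4 -0.5 -0.2] w 0.0856
clock: 3.1
eef_pos: [0.4288, 0.0163, 0.3182]
tool_rot: [1.0, 0.008, -0.012, -0.016]
ft_force: [-0.6, -0.0, -0.5]
grip_width: 0.0856
t 3.10 tcp [0.4288 0.0163 0.3182] phi deg 0.91 q [ 0.9998  0.0079 -0.0125 -0.0158] F [-0.6 -0.  -0.5] w 0.0856
```

```bash
cat > go.py <<'E'
import sys
from workcell import bot
import numpy as np
from scipy.spatial.transform import Rotation as Ro
def state():
    o=bot.get_obs(); R=Ro.from_quat(o["tool_rot"]).as_matrix()
    print("t %.2f"%o["clock"],"tcp",np.round(o["eef_pos"],4),"phi %.2f"%np.degrees(np.arctan2(R[1,0],R[0,0])),"toolz deg",np.round(np.degrees(R[:2,2]),2),"F",np.round(o["ft_force"],1),"w %.4f"%o["grip_width"])
    g=o["eef_pos"]-.019*R[:,2]; print("grasp pt",np.round(g,4))
    return o,R
o,R=state()
if len(sys.argv)>3:   # target of GRASP POINT
    t=np.array([float(a) for a in sys.argv[1:4]]); g=o["eef_pos"]-.019*R[:,2]
    print("tool-frame mm to go",np.round(R.T@(t-g)*1000,1))
E
python3 go.py .431 .0235 .275
```

```text
t 3.10 tcp [0.4288 0.0163 0.3182] phi 0.93 toolz deg [-1.45  1.79] F [-0.6 -0.  -0.5] w 0.0856
grasp pt [0.4293 0.0157 0.3372]
tool-frame mm to go [ 3.4 -5.8 62.3]
```

```bash
python3 -m crank '[[[3,-8,30,0,0],[1,-2,30,0,0],[0,0,0,0,0],[0,0,0,0,0]]]'; python3 go.py .431 .0235 .235
```

```text
clock: 3.6
eef_pos: [0.4323, 0.0219, 0.2587]
tool_rot: [1.0, 0.012, -0.011, -0.019]
ft_force: [-0.9, -0.5, 0.3]
grip_width: 0.0858
t 3.60 tcp [0.4323 0.0219 0.2587] phi 1.45 toolz deg [-1.3   2.11] F [-0.9 -0.5  0.3] w 0.0858
grasp pt [0.4327 0.0212 0.2777]
tool-frame mm to go [-0.7 -0.7 42.8]
```

```bash
python3 -m crank '[[[-0.7,-0.7,22,0,0],[0,0,20,0,0],[0,0,0,0,0],[0,0,0,0,0]]]'; python3 go.py .431 .0235 .235; python3 - <<'E'
from workcell import bot
import cv2,numpy as np
c=bot.camera("scene");cv2.imwrite("pics/b1.png",cv2.resize(c["img"][80:340,140:420],None,fx=2.2,fy=2.2))
E
```

```text
clock: 4.1
eef_pos: [0.4345, 0.0228, 0.2219]
tool_rot: [1.0, 0.013, -0.006, -0.019]
ft_force: [0.8, -0.6, -0.5]
grip_width: 0.0856
t 4.10 tcp [0.4345 0.0228 0.2219] phi 1.52 toolz deg [-0.71  2.18] F [ 0.8 -0.6 -0.5] w 0.0856
grasp pt [0.4347 0.0221 0.2409]
tool-frame mm to go [-3.6 -1.3  6. ]
```

View pics/b1.png

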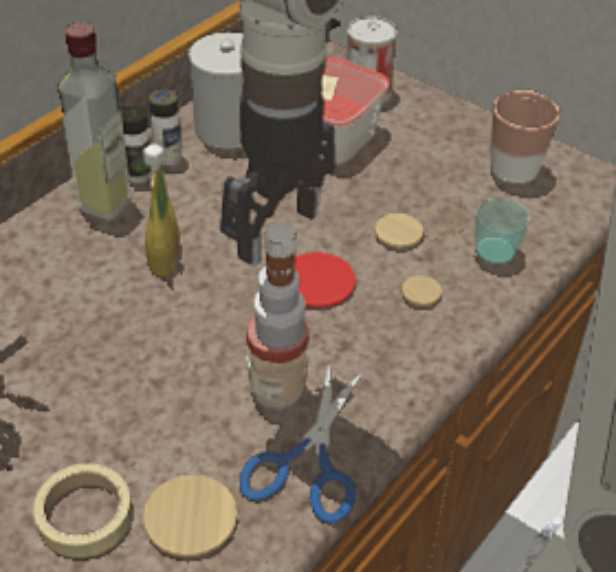

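```bash
python3 - <<'E'
from h import *
c=pickle.load(open("scene0.pkl","rb"))
for X in ([.4345,.0228,.2219],[.4345,.0228,.235],[.4345,.0654,.235],[.4345,-.0198,.235]): 
    u,v=proj(c,X); print(X,round((u-140)*2.2),round((v-80)*2.2))
E
```

```text
[0.4345, 0.0228, 0.2219] 277 248
[0.4345, 0.0228, 0.235] 277 238
[0.4345, 0.0654, 0.235] 249 261
[0.4345, -0.0198, 0.235] 304 217
```

```bash
python3 -m crank '[[[-5,-2.5,8,0,0],[0,0,0,0,0],[0,0,0,0,0]]]'; python3 go.py .431 .0235 .235
```

```text
clock: 4.53
eef_pos: [0.4299, 0.024, 0.2151]
tool_rot: [1.0, 0.014, -0.005, -0.02]
ft_force: [0.0, -0.8, -0.7]
grip_width: 0.0852
t 4.53 tcp [0.4299 0.024  0.2151] phi 1.63 toolz deg [-0.55  2.26] F [ 0.  -0.8 -0.7] w 0.0852
grasp pt [0.43   0.0232 0.2341]
tool-frame mm to go [ 1.  -0.3 -0.9]
```

```bash
python3 -m crank '[[[0,0,0,0,110],[0,0,0,0,130],[0,0,0,0,150],[0,0,0,0,170],[0,0,0,0,200],[0,0,0,0,255],[0,0,0,0,255],[0,0,0,0,255]]]'; python3 go.py
```

```text
clock: 5.52
eef_pos: [0.4302, 0.0239, 0.2156]
tool_rot: [1.0, 0.014, -0.004, -0.02]
ft_force: [0.1, -0.8, 0.3]
grip_width: 0.0301
t 5.53 tcp [0.4302 0.0239 0.2156] phi 1.63 toolz deg [-0.51  2.25] F [ 0.1 -0.8  0.3] w 0.0301
grasp pt [0.4303 0.0231 0.2346]
```

```bash
python3 -m crank '[[[0,0,-15,0,255],[0,0,-25,0,255],[0,0,0,0,255]]]'; python3 go.py; python3 - <<'E'
from workcell import bot
import cv2,numpy as np
c=bot.camera("scene");cv2.imwrite("pics/b2.png",cv2.resize(c["img"][80:340,140:420],None,fx=2.2,fy=2.2))
E
```

```text
clock: 5.9
eef_pos: [0.4299, 0.0224, 0.2553]
tool_rot: [1.0, 0.014, -0.005, -0.02]
ft_force: [-0.0, -0.1, -0.6]
grip_width: 0.0302
t 5.90 tcp [0.4299 0.0224 0.2553] phi 1.64 toolz deg [-0.65  2.26] F [-0.  -0.1 -0.6] w 0.0302
grasp pt [0.4301 0.0217 0.2743]
```

View pics/b2.png

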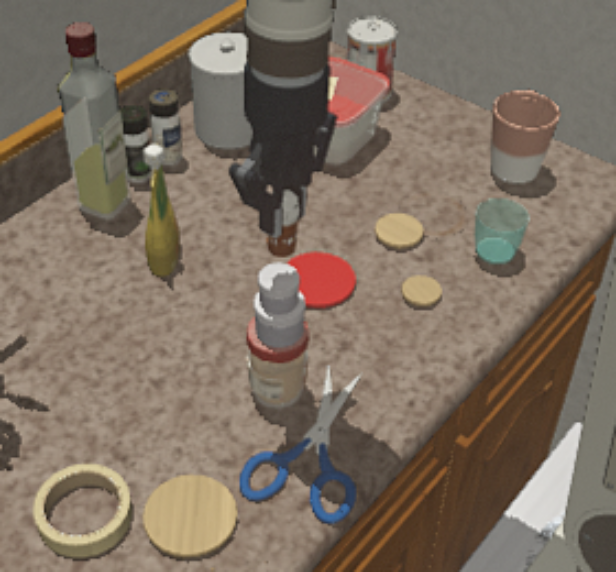

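Scene picture: the bottle (283,240) is held clear, and the tins and jar (280,330) stand undisturbed.

```bash
python3 -m crank '[[[-5,25,0,0,255],[-7,45,0,0,255],[-7,45,0,0,255],[-7,45,0,0,255],[-7,45,0,0,255],[0,25,0,0,255],[0,0,0,0,255],[0,0,0,0,255]]]'; python3 go.py .395 -.212 .25
```

```text
clock: 6.95
eef_pos: [0.3979, -0.2123, 0.2341]
tool_rot: [1.0, 0.016, -0.014, -0.023]
ft_force: [-0.2, 0.2, -0.8]
grip_width: 0.03
t 6.95 tcp [ 0.3979 -0.2123  0.2341] phi 1.82 toolz deg [-1.6   2.65] F [-0.2  0.2 -0.8] w 0.0300
grasp pt [ 0.3984 -0.2132  0.2531]
tool-frame mm to go [-3.3 -1.1  3.3]
```

```bash
python3 -m crank '[[[0,0,0,3,255],[0,0,0,0,255],[0,0,0,0,255]]]'; python3 go.py .395 -.212 .25;python3 -c "
from workcell import bot;print(bot.get_obs()['joint_pos'].round(4),bot.get_obs()['tau'].round(2))"
```

```text
clock: 7.32
eef_pos: [0.3976, -0.2093, 0.2333]
tool_rot: [1.0, -0.009, -0.015, -0.024]
ft_force: [0.6, 0.6, -0.3]
grip_width: 0.03
t 7.33 tcp [ 0.3976 -0.2093  0.2333] phi -0.95 toolz deg [-1.7   2.73] F [ 0.6  0.6 -0.3] w 0.0300
grasp pt [ 0.3982 -0.2102  0.2522]
tool-frame mm to go [-3.1  1.9  2.2]
[-0.5031  0.1789 -0.0697  1.3712  0.0274  2.6552] [-8.000e-02 -3.390e+01  2.497e+01  3.800e-01  9.000e-02  1.000e-02]
```

```bash
python3 -m crank '[[[-3,2,0,0,255],[-1,0,30,0,255],[-1,0,50,0,255],[-1,0,50,0,255],[0,0,30,0,255],[0,0,10,0,255],[0,0,0,0,255],[0,0,0,0,255]]]'; python3 go.py .395 -.212 .0636
```

```text
clock: 8.32
eef_pos: [0.3895, -0.2045, 0.0629]
tool_rot: [1.0, -0.006, -0.011, -0.021]
ft_force: [0.7, 0.4, -0.8]
grip_width: 0.0303
t 8.32 tcp [ 0.3895 -0.2045  0.0629] phi -0.72 toolz deg [-1.23  2.44] F [ 0.7  0.4 -0.8] w 0.0303
grasp pt [ 0.3899 -0.2053  0.0819]
tool-frame mm to go [ 5.6  7.4 17.8]
```

```bash
python3 -m crank '[[[6,8,0,0,255],[0,0,0,0,255],[0,0,0,0,255]]]'; python3 go.py .395 -.212 .0636;  python3 - <<'E'
from workcell import bot
from h import *
for n in ("scene","top"):
    c=bot.camera(n); P=pts(c)
    m=(P[...,2]>.026)&(P[...,2]<.066)&(np.hypot(P[...,0]-.395,P[...,1]+.212)<.03)
    from tower import fit
    Q=P[m]; Q=Q[Q[:,2]<.058]
    if len(Q)>8: print(n,len(Q),fit(Q,.014,(.395,-.212)),Q[:,2].min())
    if n=="scene": cv2.imwrite("pics/b3.png",cv2.resize(c["img"][100:240,250:420],None,fx=3.5,fy=3.5))
E
```

```text
clock: 8.7
eef_pos: [0.3982, -0.2147, 0.0651]
tool_rot: [1.0, -0.007, -0.008, -0.02]
ft_force: [0.5, 0.9, -1.3]
grip_width: 0.0302
t 8.70 tcp [ 0.3982 -0.2147  0.0651] phi -0.73 toolz deg [-0.91  2.26] F [ 0.5  0.9 -1.3] w 0.0302
grasp pt [ 0.3985 -0.2154  0.084 ]
tool-frame mm to go [-3.2 -2.6 20.6]
scene 64 (array([ 0.39896334, -0.21596931]), np.float64(0.0012805458377005972)) 0.033584210153369695
```

View pics/b3.png

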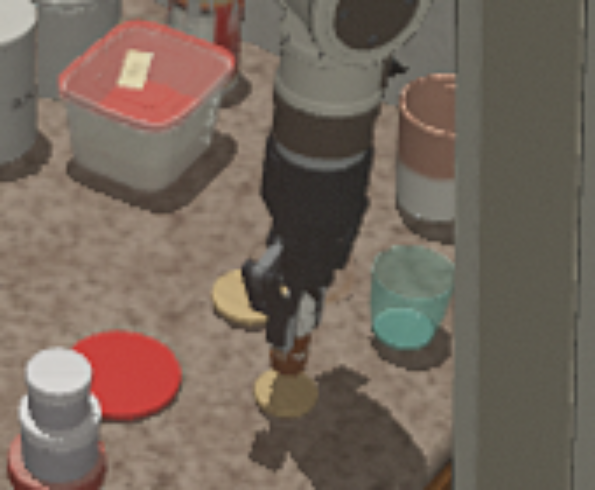

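```bash
python3 -m crank '[[[-3,-2.5,12,0,255],[0,0,0,0,255],[0,0,0,0,255]]]'; python3 go.py .395 -.2118 .0632
```

```text
clock: 9.18
eef_pos: [0.3939, -0.2107, 0.0518]
tool_rot: [1.0, -0.006, -0.009, -0.02]
ft_force: [0.0, -0.9, -0.5]
grip_width: 0.0298
t 9.18 tcp [ 0.3939 -0.2107  0.0518] phi -0.71 toolz deg [-1.    2.31] F [ 0.  -0.9 -0.5] w 0.0298
grasp pt [ 0.3942 -0.2115  0.0707]
tool-frame mm to go [0.9 0.6 7.5]
```

```bash
python3 -m crank '[[[0.5,0.5,5,0,255],[0,0,0,0,255],[0,0,3,0,255],[0,0,0,0,255]]]'; python3 go.py .395 -.2118 .0632
```

```text
clock: 9.68
eef_pos: [0.3949, -0.2111, 0.0441]
tool_rot: [1.0, -0.006, -0.008, -0.02]
ft_force: [-1.8, 0.0, 1.5]
grip_width: 0.0301
t 9.68 tcp [ 0.3949 -0.2111  0.0441] phi -0.70 toolz deg [-0.93  2.28] F [-1.8  0.   1.5] w 0.0301
grasp pt [ 0.3952 -0.2119  0.063 ]
tool-frame mm to go [-0.2 -0.1 -0.2]
```

```bash
python3 -m crank '[[[0,0,0,0,235],[0,0,0,0,200],[0,0,0,0,150],[0,0,0,0,60],[0,0,0,0,0],[0,0,0,0,0]]]'; python3 go.py;  python3 - <<'E'
from workcell import bot
from h import *
from tower import fit
c=bot.camera("scene"); P=pts(c)
m=(P[...,2]>.016)&(P[...,2]<.056)&(np.hypot(P[...,0]-.395,P[...,1]+.212)<.022)
Q=P[m]; print(len(Q),fit(Q,.014,(.395,-.212)))
cv2.imwrite("pics/b4.png",cv2.resize(c["img"][100:240,250:420],None,fx=3.5,fy=3.5))
E
```

```text
clock: 10.42
eef_pos: [0.395, -0.2112, 0.0438]
tool_rot: [1.0, -0.006, -0.008, -0.02]
ft_force: [0.1, -0.6, 0.7]
grip_width: 0.0848
t 10.43 tcp [ 0.395  -0.2112  0.0438] phi -0.71 toolz deg [-0.92  2.27] F [ 0.1 -0.6  0.7] w 0.0848
grasp pt [ 0.3953 -0.212   0.0628]
107 (array([ 0.39548466, -0.21280418]), np.float64(0.001759682170464053))
```

View pics/b4.png

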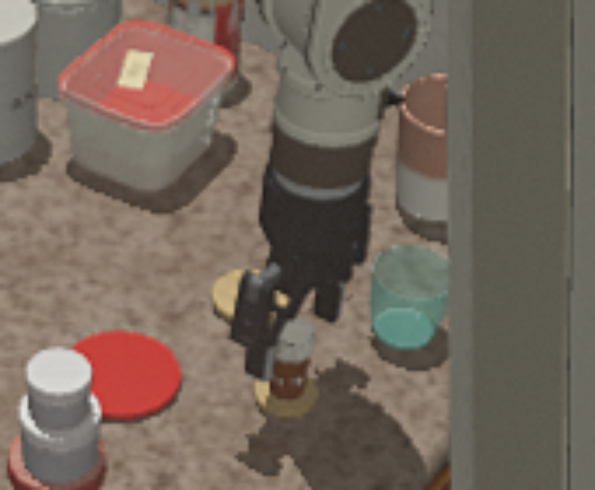

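Crop: the bottle (290,355) stands upright and centred on stand 4. Now I go up and turn the tool 90°, which keeps joint 6 in range on the left side.

```bash
python3 -m crank '[[[0,0,-20,0,0],[0,0,-40,0,0],[0,0,-50,0,0],[0,0,-50,-5,0],[0,0,-30,-10,0],[0,0,0,-10,0],[0,0,0,-10,0],[0,0,0,-10,0],[0,0,0,-10,0],[0,0,0,-10,0],[0,0,0,-10,0],[0,0,0,-10,0]]]'; python3 go.py .432 .0235 .25
```

```text
clock: 11.98
eef_pos: [0.3974, -0.2186, 0.24]
tool_rot: [0.725, 0.689, 0.008, -0.02]
ft_force: [1.2, 0.2, 0.4]
grip_width: 0.0852
t 11.97 tcp [ 0.3974 -0.2186  0.24  ] phi 87.08 toolz deg [-0.94  2.27] F [1.2 0.2 0.4] w 0.0852
grasp pt [ 0.3977 -0.2194  0.259 ]
tool-frame mm to go [243.8  22.2  18.1]
```

```bash
python3 -m crank '[[[25,4,0,-3,0],[45,4,0,0,0],[45,4,0,0,0],[45,4,0,0,0],[45,4,0,0,0],[25,0,0,0,0],[0,0,0,0,0],[0,0,0,0,0]]]'; python3 go.py .432 .0235 .25; python3 - <<'E'
from workcell import bot
from tower import *
for n in ("scene","top"):
    c=bot.camera(n); print(n); levels(c)
    if n=="scene": cv2.imwrite("pics/c1.png",cv2.resize(c["img"][80:340,140:420],None,fx=2.2,fy=2.2))
E
```

```text
clock: 12.98
eef_pos: [0.4185, 0.0167, 0.2485]
tool_rot: [0.706, 0.708, 0.008, -0.019]
ft_force: [-0.0, 0.5, 0.2]
grip_width: 0.0854
t 12.97 tcp [0.4185 0.0167 0.2485] phi 90.12 toolz deg [-0.89  2.26] F [-0.   0.5  0.2] w 0.0854
grasp pt [0.4188 0.016  0.2675]
tool-frame mm to go [ 6.8 13.5 17.5]
scene
cap few 0
btl few 1
stin 158 [0.4344 0.0206] sd 0.0013
ltin 236 [0.4335 0.0202] sd 0.0014
lid 91 [0.4342 0.0226] sd 0.0009
jar 446 [0.4347 0.0226] sd 0.0015
top
cap few 0
btl few 0
stin few 0
ltin few 0
lid few 0
jar few 0
```

View pics/c1.png

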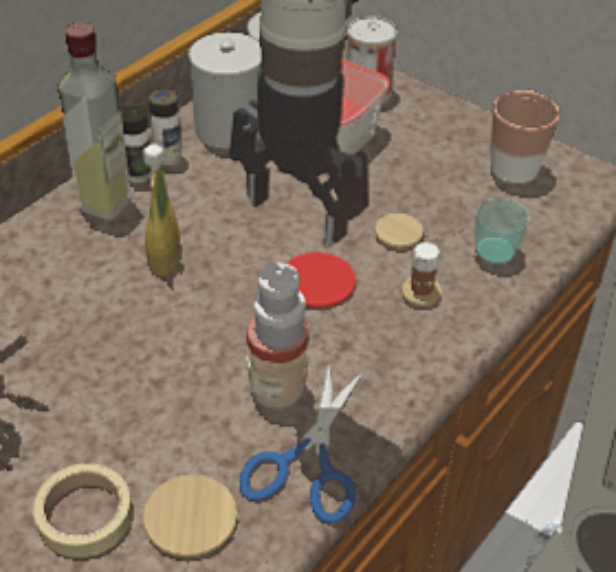

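```bash
python3 -m crank '[[[7,14,20,0,0],[0,0,25,0,0],[0,0,0,0,0],[0,0,0,0,0]]]'; python3 go.py .433 .0222 .174
```

```text
clock: 13.58
eef_pos: [0.4332, 0.0216, 0.2037]
tool_rot: [0.709, 0.705, 0.009, -0.018]
ft_force: [-0.1, -0.8, 0.4]
grip_width: 0.0855
t 13.57 tcp [0.4332 0.0216 0.2037] phi 89.64 toolz deg [-0.75  2.23] F [-0.1 -0.8  0.4] w 0.0855
grasp pt [0.4335 0.0208 0.2227]
tool-frame mm to go [-0.5  0.1 48.7]
```

```bash
python3 -m crank '[[[-0.5,0,25,0,0],[0,0,20,0,0],[0,0,0,0,0],[0,0,0,0,0]]]'; python3 go.py .433 .0222 .174
```

```text
clock: 14.08
eef_pos: [0.4361, 0.0214, 0.1628]
tool_rot: [0.71, 0.704, 0.012, -0.015]
ft_force: [0.8, -0.3, -0.9]
grip_width: 0.0856
t 14.07 tcp [0.4361 0.0214 0.1628] phi 89.50 toolz deg [-0.24  2.24] F [ 0.8 -0.3 -0.9] w 0.0856
grasp pt [0.4362 0.0207 0.1817]
tool-frame mm to go [ 1.2 -3.2  7.8]
```

```bash
python3 -m crank '[[[1.2,-4,8,0,0],[0,0,0,0,0],[0,0,0,0,0]]]'; python3 go.py .433 .0222 .174
```

```text
clock: 14.45
eef_pos: [0.4331, 0.0231, 0.1563]
tool_rot: [0.71, 0.704, 0.014, -0.014]
ft_force: [-0.2, 0.4, -0.4]
grip_width: 0.0856
t 14.45 tcp [0.4331 0.0231 0.1563] phi 89.50 toolz deg [-0.03  2.24] F [-0.2  0.4 -0.4] w 0.0856
grasp pt [0.4331 0.0223 0.1753]
tool-frame mm to go [-0.2 -0.1  1.3]
```

```bash
python3 -m crank '[[[0,0,0,0,90],[0,0,0,0,105],[0,0,0,0,115],[0,0,0,0,122],[0,0,0,0,128],[0,0,0,0,140],[0,0,0,0,255],[0,0,0,0,255],[0,0,0,0,255]]]'; python3 go.py; python3 - <<'E'
from workcell import bot
from tower import *
c=bot.camera("scene"); levels(c)
E
python3 -m crank '[[[0,0,-10,0,255],[0,0,-20,0,255],[0,0,-30,0,255],[0,0,0,0,255]]]'; python3 go.py .4815 -.285 .22; python3 - <<'E'
from workcell import bot
from tower import *
c=bot.camera("scene");levels(c); cv2.imwrite("pics/c2.png",cv2.resize(c["img"][80:340,140:420],None,fx=2.2,fy=2.2))
E
```

```text
clock: 15.58
eef_pos: [0.4336, 0.0231, 0.157]
tool_rot: [0.71, 0.704, 0.014, -0.014]
ft_force: [0.1, 0.7, 1.2]
grip_width: 0.0413
t 15.57 tcp [0.4336 0.0231 0.157 ] phi 89.51 toolz deg [0.04 2.25] F [0.1 0.7 1.2] w 0.0413
grasp pt [0.4336 0.0224 0.176 ]
cap 186 [0.4278 0.0252] sd 0.0192
btl 334 [0.4344 0.025 ] sd 0.0110
stin 180 [0.4322 0.0205] sd 0.0044
ltin 245 [0.4336 0.0204] sd 0.0014
lid 99 [0.4342 0.0226] sd 0.0012
jar 450 [0.4347 0.0225] sd 0.0014
clock: 16.12
eef_pos: [0.4328, 0.0206, 0.2188]
tool_rot: [0.71, 0.704, 0.013, -0.014]
ft_force: [0.0, -0.8, -0.5]
grip_width: 0.0411
t 16.12 tcp [0.4328 0.0206 0.2188] phi 89.51 toolz deg [-0.11  2.23] F [ 0.  -0.8 -0.5] w 0.0411
grasp pt [0.4328 0.0198 0.2377]
tool-frame mm to go [-304.9   51.4    5.8]
cap 150 [0.4286 0.0241] sd 0.0079
btl 78 [0.4301 0.0254] sd 0.0035
stin 20 [0.4358 0.0199] sd 0.0067
ltin 247 [0.4337 0.0205] sd 0.0013
lid 102 [0.4344 0.0224] sd 0.0014
jar 447 [0.4346 0.0226] sd 0.0015
```

View pics/c2.png

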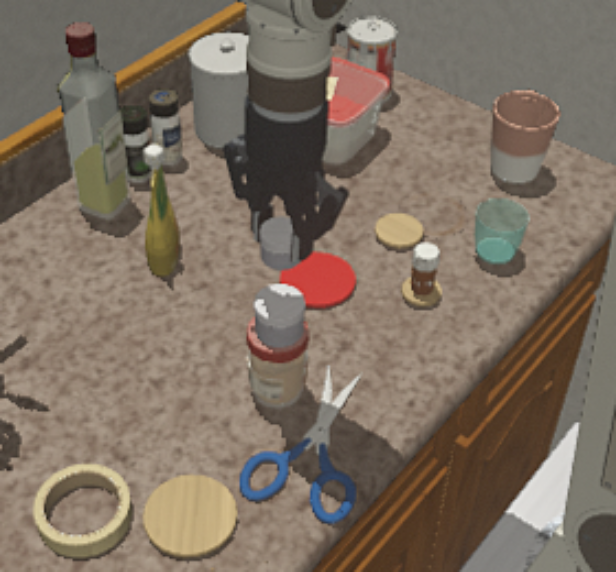

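Scene picture: the small tin (278,245) is held clear, and the large tin and jar (280,330) are still. The bottle at (425,270) is upright on its stand.

```bash
python3 -m crank '[[[-25,4,0,0,255],[-45,8,0,0,255],[-50,8,0,0,255],[-50,8,0,0,255],[-50,8,0,0,255],[-45,8,0,0,255],[-30,7,0,0,255],[0,0,0,0,255],[0,0,0,0,255]]]'; python3 go.py .4815 -.285 .15
```

```text
clock: 17.3
eef_pos: [0.4759, -0.2802, 0.1912]
tool_rot: [0.709, 0.705, 0.009, -0.025]
ft_force: [0.4, 0.2, -1.1]
grip_width: 0.0413
t 17.30 tcp [ 0.4759 -0.2802  0.1912] phi 89.65 toolz deg [-1.33  2.78] F [ 0.4  0.2 -1.1] w 0.0413
grasp pt [ 0.4764 -0.2811  0.2102]
tool-frame mm to go [-6.8  6.6 59.8]
```

```bash
python3 -m crank '[[[-4,4,20,0,255],[-2,2,50,0,255],[0,0,40,0,255],[0,0,20,0,255],[0,0,0,0,255],[0,0,0,0,255]]]'; python3 go.py .4815 -.285 .0415
```

```text
clock: 18.05
eef_pos: [0.4787, -0.2727, 0.0583]
tool_rot: [0.706, 0.708, 0.009, -0.026]
ft_force: [0.5, -0.9, -0.3]
grip_width: 0.0414
t 18.05 tcp [ 0.4787 -0.2727  0.0583] phi 90.15 toolz deg [-1.36  2.84] F [ 0.5 -0.9 -0.3] w 0.0414
grasp pt [ 0.4791 -0.2737  0.0773]
tool-frame mm to go [-13.1   3.2  35.1]
```

```bash
python3 -m crank '[[[-12,3,10,0,255],[0,0,10,0,255],[0,0,0,0,255],[0,0,0,0,255]]]'; python3 go.py .4815 -.285 .0415; python3 - <<'E'
from workcell import bot
from tower import *
for n in ("scene","top"):
    c=bot.camera(n);P=pts(c); m=(P[...,2]>.028)&(P[...,2]<.06)&(np.hypot(P[...,0]-.4815,P[...,1]+.285)<.03)
    Q=P[m]; print(n,len(Q)); 
    if len(Q)>8: print(Q.min(0),fit(Q,.0215,(.48,-.285)))
    if n=="scene": cv2.imwrite("pics/c3.png",cv2.resize(c["img"][80:240,230:420],None,fx=3.2,fy=3.2))
E
```

```text
clock: 18.55
eef_pos: [0.4834, -0.2857, 0.039]
tool_rot: [0.706, 0.708, 0.01, -0.023]
ft_force: [0.5, -0.3, -1.3]
grip_width: 0.0412
t 18.55 tcp [ 0.4834 -0.2857  0.039 ] phi 90.17 toolz deg [-1.1   2.68] F [ 0.5 -0.3 -1.3] w 0.0412
grasp pt [ 0.4837 -0.2866  0.058 ]
tool-frame mm to go [ 0.8 -1.9 16.6]
scene 121
[ 0.45196282 -0.29504288  0.02982836] (array([ 0.48307725, -0.28861547]), np.float64(0.0031611189564947064))
top 0
```

View pics/c3.png

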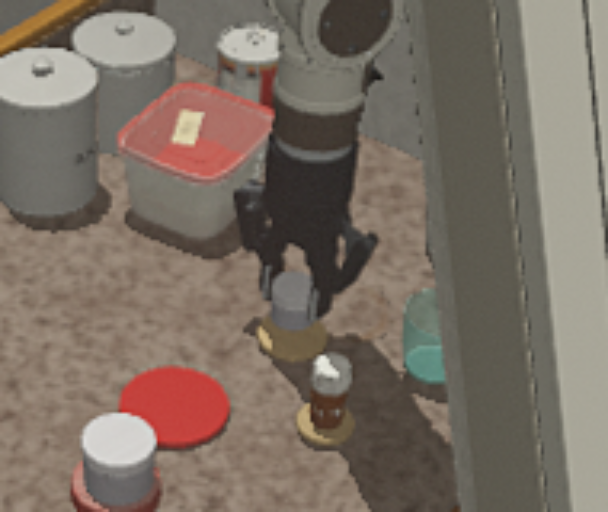

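```bash
python3 -m crank '[[[1,-2,10,0,255],[0,0,0,0,255],[0,0,3,0,255],[0,0,0,0,255],[0,0,0,0,255]]]'; python3 go.py .4815 -.2847 .0405
```

```text
clock: 19.27
eef_pos: [0.4809, -0.2837, 0.0254]
tool_rot: [0.706, 0.708, 0.01, -0.023]
ft_force: [-0.5, 0.3, -1.3]
grip_width: 0.0415
t 19.27 tcp [ 0.4809 -0.2837  0.0254] phi 90.19 toolz deg [-1.1   2.68] F [-0.5  0.3 -1.3] w 0.0415
grasp pt [ 0.4812 -0.2846  0.0444]
tool-frame mm to go [-0.3  0.4  3.9]
```

```bash
python3 -m crank '[[[0,0,2.5,0,255],[0,0,0,0,255],[0,0,2,0,255],[0,0,0,0,255],[0,0,0,0,255]]]'; python3 go.py .4815 -.2847 .0405
```

```text
clock: 19.9
eef_pos: [0.4814, -0.2839, 0.0219]
tool_rot: [0.706, 0.708, 0.01, -0.022]
ft_force: [-0.1, -0.4, -0.4]
grip_width: 0.0415
t 19.90 tcp [ 0.4814 -0.2839  0.0219] phi 90.19 toolz deg [-1.    2.63] F [-0.1 -0.4 -0.4] w 0.0415
grasp pt [ 0.4818 -0.2847  0.0408]
tool-frame mm to go [ 0.  -0.3  0.3]
```

```bash
python3 -m crank '[[[0,0,2,0,255],[0,0,0,0,255],[0,0,0,0,255]]]'; python3 go.py; python3 -m crank '[[[0,0,0,0,240],[0,0,0,0,200],[0,0,0,0,150],[0,0,0,0,60],[0,0,0,0,0],[0,0,0,0,0]]]'; python3 go.py;python3 - <<'E'
from workcell import bot
from tower import *
for n in ("scene","top"):
    c=bot.camera(n);P=pts(c); m=(P[...,2]>.016)&(P[...,2]<.046)&(np.hypot(P[...,0]-.4815,P[...,1]+.285)<.03)
    Q=P[m]; print(n,len(Q)); 
    if len(Q)>8: print(Q.min(0),fit(Q,.0215,(.48,-.285)))
    if n=="scene": cv2.imwrite("pics/c4.png",cv2.resize(c["img"][80:240,230:420],None,fx=3.2,fy=3.2))
E
```

```text
clock: 20.27
eef_pos: [0.4816, -0.284, 0.022]
tool_rot: [0.706, 0.708, 0.01, -0.022]
ft_force: [0.4, -0.2, -0.8]
grip_width: 0.0413
t 20.27 tcp [ 0.4816 -0.284   0.022 ] phi 90.19 toolz deg [-0.93  2.59] F [ 0.4 -0.2 -0.8] w 0.0413
grasp pt [ 0.4819 -0.2848  0.0409]
clock: 21.02
eef_pos: [0.4816, -0.2839, 0.0214]
tool_rot: [0.706, 0.708, 0.01, -0.022]
ft_force: [-0.6, -1.0, 0.3]
grip_width: 0.0853
t 21.02 tcp [ 0.4816 -0.2839  0.0214] phi 90.19 toolz deg [-0.96  2.61] F [-0.6 -1.   0.3] w 0.0853
grasp pt [ 0.4819 -0.2848  0.0404]
scene 125
[ 0.45722104 -0.30710577  0.01602602] (array([ 0.48233838, -0.28613916]), np.float64(0.003320702305732985))
top 0
```

View pics/c4.png

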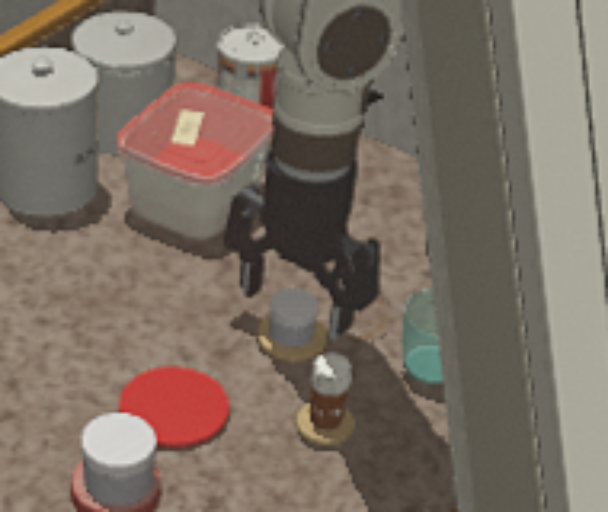

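Crop: the small tin (293,320) is released, upright and centred on stand 3; the bottle (330,390) is undisturbed.

```bash
python3 -m crank '[[[0,0,-20,0,0],[0,0,-40,0,0],[0,0,-50,0,0],[0,0,-50,0,0],[0,0,-30,0,0],[0,0,0,0,0]]]'; python3 go.py .433 .0222 .22; python3 -m crank '[[[25,-4,0,0,0],[45,-7,0,0,0],[50,-7,0,0,0],[50,-7,0,0,0],[50,-7,0,0,0],[45,-7,0,0,0],[30,-5,0,0,0],[0,0,0,0,0],[0,0,0,0,0]]]';  python3 go.py .433 .0222 .2
```

```text
clock: 21.88
eef_pos: [0.4842, -0.2923, 0.2157]
tool_rot: [0.706, 0.708, 0.01, -0.023]
ft_force: [-0.2, 0.2, -1.2]
grip_width: 0.0855
t 21.88 tcp [ 0.4842 -0.2923  0.2157] phi 90.19 toolz deg [-1.09  2.69] F [-0.2  0.2 -1.2] w 0.0855
grasp pt [ 0.4846 -0.2932  0.2347]
tool-frame mm to go [314.5 -50.   30.5]
clock: 23.0
eef_pos: [0.432, 0.011, 0.2184]
tool_rot: [0.706, 0.707, 0.005, -0.031]
ft_force: [0.5, -0.5, -0.3]
grip_width: 0.0854
t 23.00 tcp [0.432  0.011  0.2184] phi 90.06 toolz deg [-2.1   2.89] F [ 0.5 -0.5 -0.3] w 0.0854
grasp pt [0.4327 0.01   0.2374]
tool-frame mm to go [10.3  1.7 37.9]
```

```bash
python3 -m crank '[[[10,1.5,20,0,0],[0,0,30,0,0],[0,0,20,0,0],[0,0,0,0,0],[0,0,0,0,0]]]'; python3 go.py .433 .022 .132; python3 - <<'E'
from workcell import bot
from tower import *
c=bot.camera("scene"); levels(c)
E
```

```text
clock: 23.62
eef_pos: [0.4319, 0.0195, 0.1458]
tool_rot: [0.709, 0.704, 0.004, -0.031]
ft_force: [-0.1, -0.6, 0.8]
grip_width: 0.0857
t 23.62 tcp [0.4319 0.0195 0.1458] phi 89.54 toolz deg [-2.15  2.82] F [-0.1 -0.6  0.8] w 0.0857
grasp pt [0.4326 0.0186 0.1647]
tool-frame mm to go [ 1.8  1.6 32.8]
cap 192 [0.4206 0.02  ] sd 0.0205
btl 330 [0.4059 0.0209] sd 0.0274
stin 122 [0.4535 0.0198] sd 0.0220
ltin 246 [0.4338 0.0204] sd 0.0014
lid 90 [0.4342 0.023 ] sd 0.0012
jar 444 [0.4347 0.0227] sd 0.0015
```

```bash
python3 -m crank '[[[2,1.5,18,0,0],[0,0,14,0,0],[0,0,0,0,0],[0,0,0,0,0]]]'; python3 go.py .433 .022 .132
```

```text
clock: 24.18
eef_pos: [0.435, 0.0223, 0.116]
tool_rot: [0.71, 0.704, 0.006, -0.028]
ft_force: [0.5, 1.4, 0.9]
grip_width: 0.0855
t 24.18 tcp [0.435  0.0223 0.116 ] phi 89.47 toolz deg [-1.78  2.81] F [0.5 1.4 0.9] w 0.0855
grasp pt [0.4356 0.0214 0.1349]
tool-frame mm to go [ 0.4 -2.5  3. ]
```

```bash
python3 -m crank '[[[0,-3.5,3,0,0],[0,0,0,0,0],[0,0,0,0,0]]]'; python3 go.py .433 .022 .132;
```

```text
clock: 24.55
eef_pos: [0.4318, 0.0225, 0.114]
tool_rot: [0.71, 0.704, 0.007, -0.028]
ft_force: [0.7, -0.5, -0.7]
grip_width: 0.0855
t 24.55 tcp [0.4318 0.0225 0.114 ] phi 89.48 toolz deg [-1.67  2.82] F [ 0.7 -0.5 -0.7] w 0.0855
grasp pt [0.4324 0.0216 0.133 ]
tool-frame mm to go [0.4 0.6 1. ]
```

```bash
python3 -m crank '[[[0,0,0,0,60],[0,0,0,0,75],[0,0,0,0,85],[0,0,0,0,95],[0,0,0,0,105],[0,0,0,0,120],[0,0,0,0,255],[0,0,0,0,255],[0,0,0,0,255]]]'; python3 go.py; python3 -m crank '[[[0,0,-8,0,255],[0,0,-15,0,255],[0,0,-30,0,255],[0,0,0,0,255]]]'; python3 go.py .378 .341 .18; python3 - <<'E'
from workcell import bot
from tower import *
c=bot.camera("scene");levels(c); cv2.imwrite("pics/d2.png",cv2.resize(c["img"][80:340,140:420],None,fx=2.2,fy=2.2))
E
```

```text
clock: 25.68
eef_pos: [0.4326, 0.0225, 0.1148]
tool_rot: [0.71, 0.704, 0.008, -0.027]
ft_force: [-0.5, -0.5, 1.6]
grip_width: 0.0529
t 25.68 tcp [0.4326 0.0225 0.1148] phi 89.49 toolz deg [-1.56  2.82] F [-0.5 -0.5  1.6] w 0.0529
grasp pt [0.4332 0.0216 0.1338]
clock: 26.18
eef_pos: [0.4328, 0.0198, 0.1686]
tool_rot: [0.71, 0.704, 0.006, -0.028]
ft_force: [1.0, 0.7, -0.4]
grip_width: 0.0528
t 26.18 tcp [0.4328 0.0198 0.1686] phi 89.49 toolz deg [-1.78  2.8 ] F [ 1.   0.7 -0.4] w 0.0528
grasp pt [0.4334 0.0189 0.1875]
tool-frame mm to go [320.9 -57.6  25. ]
cap 200 [0.4211 0.0198] sd 0.0202
btl 557 [0.4332 0.0255] sd 0.0117
stin 136 [0.4316 0.0229] sd 0.0027
ltin 46 [0.4365 0.02  ] sd 0.0061
lid 100 [0.4341 0.0225] sd 0.0025
jar 445 [0.4346 0.0226] sd 0.0015
```

View pics/d2.png

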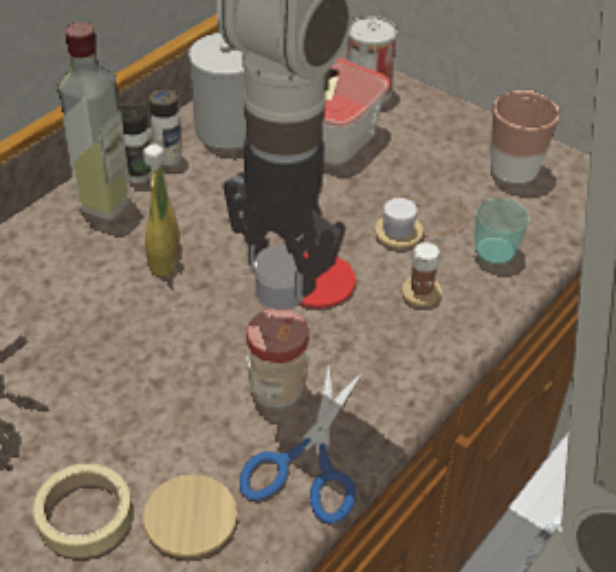

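Scene picture: the large tin (280,275) is held clear. The jar (278,355) is unmoved; the small tin (400,215) and bottle stand on their stands.

```bash
python3 -m crank '[[[25,-4,0,0,255],[45,-8,0,0,255],[50,-9,0,0,255],[50,-9,0,0,255],[50,-9,0,0,255],[50,-9,0,0,255],[30,-6,0,0,255],[15,0,0,0,255],[0,0,0,0,255],[0,0,0,0,255]]]'; python3 go.py .378 .341 .12
```

```text
clock: 27.48
eef_pos: [0.3737, 0.3393, 0.1717]
tool_rot: [0.711, 0.702, -0.005, -0.031]
ft_force: [-0.0, -0.0, -1.5]
grip_width: 0.0528
t 27.48 tcp [0.3737 0.3393 0.1717] phi 89.18 toolz deg [-2.94  2.13] F [-0.  -0.  -1.5] w 0.0528
grasp pt [0.3746 0.3386 0.1906]
tool-frame mm to go [-0.1  7.  70.4]
```

```bash
python3 -m crank '[[[0,6,20,0,255],[0,2,40,0,255],[0,0,40,0,255],[0,0,15,0,255],[0,0,0,0,255],[0,0,0,0,255]]]'; python3 go.py .378 .341 .0435;  python3 - <<'E'
from workcell import bot
from tower import *
for n in ("scene","top"):
    c=bot.camera(n);P=pts(c); m=(P[...,2]>.04)&(P[...,2]<.09)&(np.hypot(P[...,0]-.378,P[...,1]-.341)<.04)
    Q=P[m]; print(n,len(Q)); 
    if len(Q)>8: print(Q.min(0),fit(Q,.027,(.378,.341)))
    if n=="scene": cv2.imwrite("pics/d3.png",cv2.resize(c["img"][220:420,60:300],None,fx=2.8,fy=2.8))
E
```

```text
clock: 28.22
eef_pos: [0.3797, 0.3363, 0.055]
tool_rot: [0.716, 0.698, -0.004, -0.03]
ft_force: [-0.4, -0.5, -1.3]
grip_width: 0.0526
t 28.23 tcp [0.3797 0.3363 0.055 ] phi 88.47 toolz deg [-2.78  2.13] F [-0.4 -0.5 -1.3] w 0.0526
grasp pt [0.3806 0.3356 0.074 ]
tool-frame mm to go [ 4.2 -1.2 30.7]
scene 492
[0.3405231  0.32249502 0.04286843] (array([0.37582189, 0.32990522]), np.float64(0.00647334027338866))
top 0
```

View pics/d3.png

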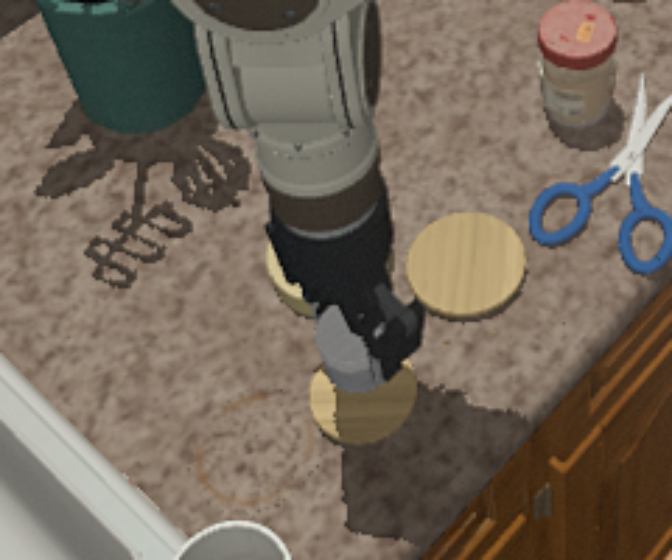

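```bash
python3 -m crank '[[[4,-1,14,0,255],[0,0,10,0,255],[0,0,0,0,255],[0,0,0,0,255]]]'; python3 go.py .378 .3415 .0430
```

```text
clock: 28.82
eef_pos: [0.3784, 0.3429, 0.0311]
tool_rot: [0.715, 0.698, -0.003, -0.03]
ft_force: [-0.1, 1.0, -0.1]
grip_width: 0.0527
t 28.82 tcp [0.3784 0.3429 0.0311] phi 88.53 toolz deg [-2.62  2.26] F [-0.1  1.  -0.1] w 0.0527
grasp pt [0.3792 0.3422 0.0501]
tool-frame mm to go [-1.  -0.9  7.1]
```

```bash
python3 -m crank '[[[-1,-1,4,0,255],[0,0,0,0,255],[0,0,3,0,255],[0,0,0,0,255],[0,0,0,0,255]]]'; python3 go.py .378 .3415 .0425;python3 - <<'E'
from workcell import bot
from tower import *
for n in ("scene",):
    c=bot.camera(n);P=pts(c)
    cv2.imwrite("pics/d4.png",cv2.resize(c["img"][310:400,150:260],None,fx=5,fy=5))
E
```

```text
clock: 29.45
eef_pos: [0.3773, 0.3425, 0.0242]
tool_rot: [0.715, 0.698, -0.002, -0.03]
ft_force: [0.4, 0.1, -2.0]
grip_width: 0.0527
t 29.45 tcp [0.3773 0.3425 0.0242] phi 88.53 toolz deg [-2.57  2.3 ] F [ 0.4  0.1 -2. ] w 0.0527
grasp pt [0.3781 0.3417 0.0431]
tool-frame mm to go [-0.2 -0.1  0.6]
```

View pics/d4.png

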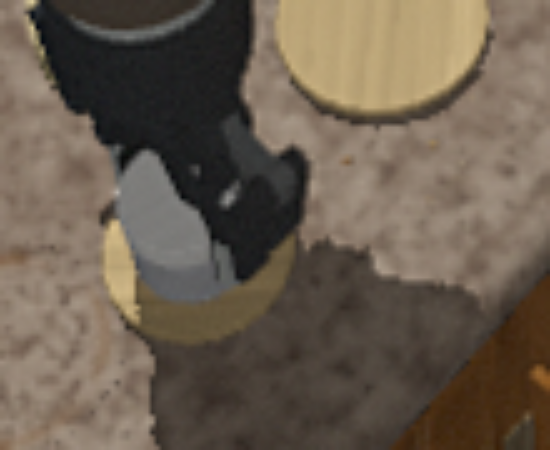

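```bash
python3 -m crank '[[[0,0,2,0,255],[0,0,0,0,255],[0,0,0,0,255]]]'; python3 go.py; python3 -m crank '[[[0,0,0,0,225],[0,0,0,0,170],[0,0,0,0,100],[0,0,0,0,40],[0,0,0,0,0],[0,0,0,0,0]]]'; python3 go.py;python3 - <<'E'
from workcell import bot
from tower import *
c=bot.camera("scene");P=pts(c); m=(P[...,2]>.018)&(P[...,2]<.054)&(np.hypot(P[...,0]-.378,P[...,1]-.341)<.031)
Q=P[m]; print(len(Q),fit(Q,.027,(.378,.341)))
cv2.imwrite("pics/d5.png",cv2.resize(c["img"][310:400,150:260],None,fx=5,fy=5))
E
```

```text
clock: 29.88
eef_pos: [0.3776, 0.3427, 0.0241]
tool_rot: [0.716, 0.698, -0.001, -0.03]
ft_force: [-0.5, -0.0, -1.1]
grip_width: 0.0527
t 29.88 tcp [0.3776 0.3427 0.0241] phi 88.52 toolz deg [-2.49  2.36] F [-0.5 -0.  -1.1] w 0.0527
grasp pt [0.3784 0.342  0.0431]
clock: 30.62
eef_pos: [0.3777, 0.3429, 0.0238]
tool_rot: [0.716, 0.698, -0.001, -0.03]
ft_force: [-0.4, -0.2, -0.2]
grip_width: 0.0853
t 30.62 tcp [0.3777 0.3429 0.0238] phi 88.52 toolz deg [-2.5   2.36] F [-0.4 -0.2 -0.2] w 0.0853
grasp pt [0.3785 0.3421 0.0428]
201 (array([0.37864659, 0.33977942]), np.float64(0.003997722214833203))
```

View pics/d5.png

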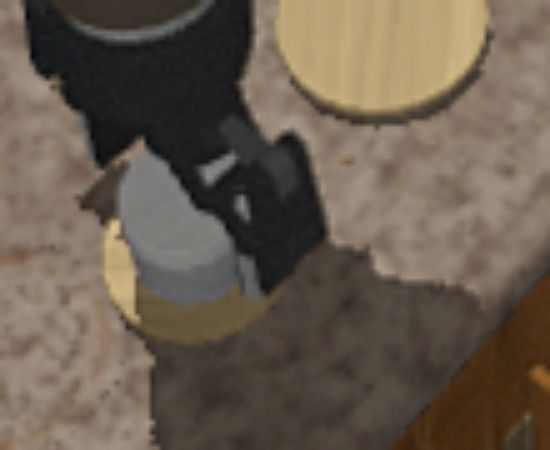

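```bash
python3 -m crank '[[[0,-0.5,-20,0,0],[0,-1,-40,0,0],[0,-1,-40,0,0],[0,0,-50,0,0],[0,0,0,0,0]]]'; python3 go.py .434 .0225 .2; python3 - <<'E'
from workcell import bot
from tower import *
c=bot.camera("scene");P=pts(c); m=(P[...,2]>.018)&(P[...,2]<.054)&(np.hypot(P[...,0]-.378,P[...,1]-.341)<.031)
Q=P[m]; print(len(Q),fit(Q,.027,(.378,.341)))
cv2.imwrite("pics/d6.png",cv2.resize(c["img"][220:420,60:300],None,fx=2.8,fy=2.8))
E
```

```text
clock: 31.3
eef_pos: [0.3814, 0.3363, 0.1774]
tool_rot: [0.715, 0.698, -0.002, -0.03]
ft_force: [-0.2, 0.4, -0.0]
grip_width: 0.0853
t 31.30 tcp [0.3814 0.3363 0.1774] phi 88.53 toolz deg [-2.59  2.28] F [-0.2  0.4 -0. ] w 0.0853
grasp pt [0.3822 0.3355 0.1963]
tool-frame mm to go [-311.2   59.   -18.5]
264 (array([0.37911919, 0.34024671]), np.float64(0.004742189986795485))
```

View pics/d6.png

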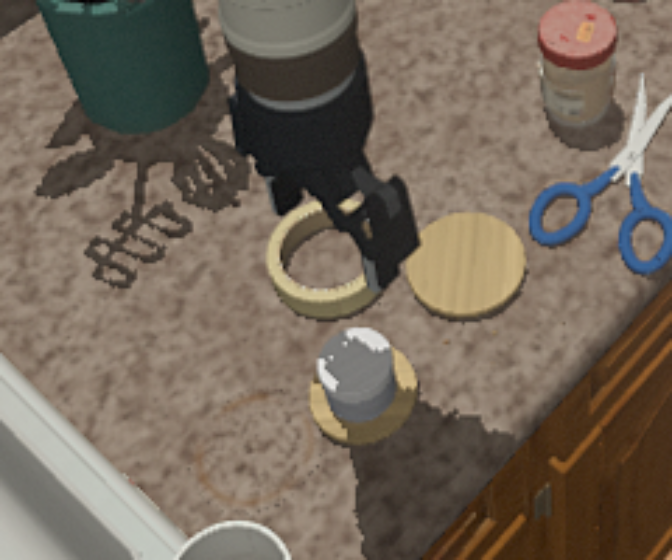

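```bash
python3 -m crank '[[[-25,4,0,1,0],[-45,8,0,0,0],[-50,9,0,0,0],[-50,9,0,0,0],[-50,9,0,0,0],[-50,9,0,0,0],[-30,6,0,0,0],[0,0,0,0,0],[0,0,0,0,0]]]'; python3 go.py .434 .0227 .15; python3 - <<'E'
from workcell import bot
from tower import *
c=bot.camera("scene"); levels(c)
E
```

```text
clock: 32.48
eef_pos: [0.4146, 0.0243, 0.1497]
tool_rot: [0.721, 0.692, -0.014, -0.036]
ft_force: [0.7, 0.1, 0.2]
grip_width: 0.0853
t 32.48 tcp [0.4146 0.0243 0.1497] phi 87.63 toolz deg [-3.95  1.86] F [0.7 0.1 0.2] w 0.0853
grasp pt [0.4159 0.0237 0.1686]
tool-frame mm to go [-0.8 19.4 17.3]
cap 188 [0.4105 0.0273] sd 0.0208
btl 292 [0.448  0.0243] sd 0.0265
stin 79 [0.438  0.0239] sd 0.0218
ltin 54 [0.4377 0.0226] sd 0.0076
lid 95 [0.4343 0.0226] sd 0.0012
jar 448 [0.4347 0.0225] sd 0.0015
```

```bash
python3 -m crank '[[[0,19,0,0,0],[0,0,-60,0,0],[0,0,-60,0,0],[0,0,0,0,0]]]'; python3 go.py .434 .0227 .15; python3 -m crank '[[[0,0,15,0,0],[0,0,15,0,0],[0,0,15,0,0],[0,0,15,0,0],[0,0,15,0,0],[0,0,15,0,0],[0,0,0,0,0],[0,0,0,0,0]]]'; python3 go.py .434 .0227 .15
```

```text
clock: 33.02
eef_pos: [0.441, 0.025, 0.2692]
tool_rot: [0.717, 0.696, -0.015, -0.038]
ft_force: [-0.2, -0.8, -0.2]
grip_width: 0.0854
t 33.02 tcp [0.441  0.025  0.2692] phi 88.20 toolz deg [-4.28  1.86] F [-0.2 -0.8 -0.2] w 0.0854
grasp pt [0.4424 0.0244 0.2881]
tool-frame mm to go [ -6.1   2.1 138.2]
clock: 34.02
eef_pos: [0.4209, 0.033, 0.1605]
tool_rot: [0.713, 0.699, -0.026, -0.047]
ft_force: [-1.3, -0.1, 1.2]
grip_width: 0.0856
t 34.02 tcp [0.4209 0.033  0.1605] phi 88.74 toolz deg [-5.85  1.78] F [-1.3 -0.1  1.2] w 0.0856
grasp pt [0.4229 0.0324 0.1794]
tool-frame mm to go [-10.3  14.3  27.8]
```

```bash
for k in 1; do python3 -m crank '[[[-5,7,0,0,0],[0,0,0,0,0],[0,0,0,0,0]]]' >/dev/null; python3 go.py .434 .0227 .15;  python3 -m crank '[[[0,0,-40,0,0],[0,0,0,0,0],[0,0,0,0,0]]]' >/dev/null; python3 go.py .434 .0227 .15;  python3 -m crank '[[[0,0,40,0,0],[0,0,0,0,0],[0,0,0,0,0]]]'>/dev/null; python3 go.py .434 .0227 .15; done
```

```text
t 34.40 tcp [0.4291 0.0276 0.1601] phi 88.75 toolz deg [-5.75  1.79] F [-0.5 -0.7 -0.4] w 0.0854
grasp pt [0.431 0.027 0.179]
tool-frame mm to go [-5.1  6.  28.4]
t 34.77 tcp [0.4331 0.0261 0.2008] phi 88.72 toolz deg [-5.75  1.79] F [ 0.4 -0.4  0.5] w 0.0856
grasp pt [0.435  0.0255 0.2197]
tool-frame mm to go [-4.9  6.1 69.4]
t 35.15 tcp [0.4292 0.0274 0.1606] phi 88.72 toolz deg [-5.71  1.8 ] F [ 0.2 -0.4  0.1] w 0.0853
grasp pt [0.431  0.0268 0.1795]
tool-frame mm to go [-4.9  6.  28.9]
```

```bash
python3 -m crank '[[[0,0,-50,0,0],[0,0,0,0,0],[0,0,0,0,0],[0,0,25,0,0],[0,0,25,0,0],[0,0,0,0,0],[0,0,0,0,0]]]' >/dev/null; python3 go.py;  python3 -m crank '[[[0,0,-25,0,0],[0,0,-25,0,0],[0,0,0,0,0],[0,0,0,0,0],[0,0,50,0,0],[0,0,0,0,0],[0,0,0,0,0]]]' >/dev/null; python3 go.py .434 .0227 .15; 
```

```text
t 36.02 tcp [0.4304 0.0274 0.1633] phi 88.72 toolz deg [-5.53  1.81] F [-0.6 -0.   0.3] w 0.0855
grasp pt [0.4322 0.0268 0.1822]
t 36.90 tcp [0.4318 0.0274 0.1661] phi 88.73 toolz deg [-5.34  1.81] F [ 0.6 -0.1  0.3] w 0.0856
grasp pt [0.4336 0.0268 0.185 ]
tool-frame mm to go [-5.1  3.8 34.7]
```

```bash
python3 -m crank '[[[0,25,0,0,0],[0,25,0,0,0],[0,0,0,0,0],[0,0,0,0,0]]]' >/dev/null; python3 go.py;  python3 -m crank '[[[0,-25,0,0,0],[0,-25,0,0,0],[0,0,0,0,0],[0,0,0,0,0]]]' >/dev/null; python3 go.py .434 .0227 .15; 
```

```text
t 37.40 tcp [0.4864 0.0265 0.1673] phi 88.74 toolz deg [-4.84  1.83] F [-0.5  0.6 -0.1] w 0.0853
grasp pt [0.488  0.0259 0.1862]
t 37.90 tcp [0.4349 0.0275 0.1741] phi 88.75 toolz deg [-4.64  1.84] F [0.2 0.6 0.4] w 0.0856
grasp pt [0.4364 0.0269 0.193 ]
tool-frame mm to go [-5.5  1.2 42.9]
```

```bash
python3 -m crank '[[[0,-50,0,0,0],[0,0,0,0,0],[0,0,0,0,0],[0,40,0,0,0],[0,40,0,0,0],[0,0,0,0,0],[0,0,0,0,0]]]' >/dev/null; python3 go.py;  python3 -m crank '[[[0,-50,0,0,0],[0,0,0,0,0],[0,0,0,0,0],[0,-20,0,0,0],[0,0,0,0,0],[0,0,0,0,0],[0,25,0,0,0],[0,25,0,0,0],[0,25,0,0,0],[0,0,0,0,0],[0,0,0,0,0]]]' >/dev/null; python3 go.py .434 .0227 .15; 
```

```text
t 38.77 tcp [0.4717 0.0269 0.1714] phi 88.74 toolz deg [-4.43  1.85] F [-0.1 -0.6  0.4] w 0.0854
grasp pt [0.4732 0.0262 0.1903]
t 40.15 tcp [0.4822 0.0268 0.1711] phi 88.74 toolz deg [-4.19  1.86] F [ 0.1 -0.4 -0.7] w 0.0857
grasp pt [0.4835 0.0261 0.19  ]
tool-frame mm to go [ -5.8 -46.4  43.4]
```

```bash
python3 -m crank '[[[-6,-46,0,0,0],[0,0,0,0,0],[0,0,0,-10,0],[0,0,0,-10,0],[0,0,0,-10,0],[0,0,0,-10,0],[0,0,0,-10,0],[0,0,0,-10,0],[0,0,0,-7,0],[0,0,0,0,0],[0,0,0,0,0]]]' >/dev/null; python3 go.py .434 .0227 .115; python3 - <<'E'
from workcell import bot
from tower import *
c=bot.camera("scene"); levels(c)
E
```

```text
t 41.52 tcp [0.434  0.0221 0.1765] phi 157.92 toolz deg [-3.89  1.88] F [-0.2  0.3 -0.8] w 0.0856
grasp pt [0.4353 0.0215 0.1954]
tool-frame mm to go [-4.4  0.2 80.3]
cap 156 [0.446  0.0499] sd 0.0303
btl 195 [ 0.4231 -0.0027] sd 0.0280
stin few 0
ltin 57 [0.4359 0.0178] sd 0.0081
lid 93 [0.4344 0.0223] sd 0.0018
jar 449 [0.4346 0.0227] sd 0.0015
```

```bash
python3 -m crank '[[[-5,0,55,0,0],[0,0,0,0,0],[0,0,0,0,0]]]' >/dev/null; python3 go.py .4335 .0232 .084; python3 - <<'E'
from workcell import bot
from h import *
c=bot.camera("scene"); cv2.imwrite("pics/j1.png",cv2.resize(c["img"][140:300,180:350],None,fx=3.5,fy=3.5))
E
```

```text
t 41.95 tcp [0.437  0.0222 0.1227] phi 157.80 toolz deg [-3.62  1.89] F [ 1.3  0.1 -0.2] w 0.0853
grasp pt [0.4382 0.0215 0.1417]
tool-frame mm to go [ 0.9 -0.6 57.9]
```

View pics/j1.png

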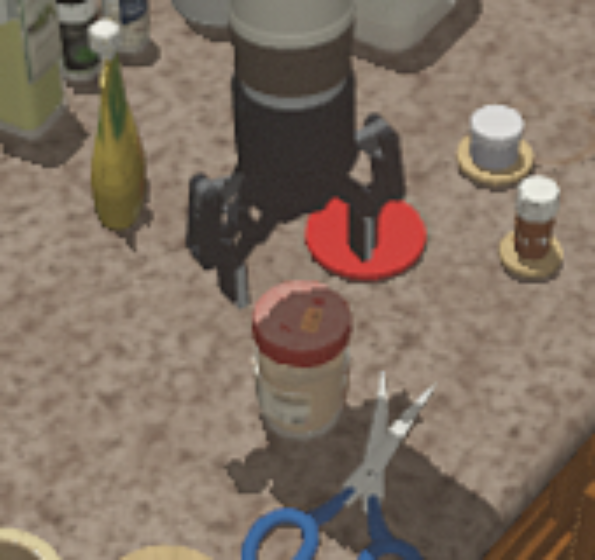

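Crop: the open fingers, tips at (240,300) and (363,255), straddle the lid at (300,320) with a gap each side.

```bash
python3 -m crank '[[[1,-0.5,28,0,0],[0,0,0,0,0],[0,0,0,0,0]]]' >/dev/null; python3 go.py .4335 .0232 .084; python3 -m crank '[[[0,0,20,0,0],[0,0,0,0,0],[0,0,0,0,0]]]' >/dev/null; python3 go.py .4335 .0232 .084
```

```text
t 42.38 tcp [0.438  0.0231 0.0995] phi 157.79 toolz deg [-3.11  1.91] F [0.5 0.5 0.6] w 0.0853
grasp pt [0.4391 0.0225 0.1185]
tool-frame mm to go [ 3.2 -1.8 34.7]
t 42.75 tcp [0.4407 0.0239 0.0837] phi 157.78 toolz deg [-2.65  1.92] F [ 0.4 -0.4  0.7] w 0.0855
grasp pt [0.4416 0.0232 0.1027]
tool-frame mm to go [ 6.4 -3.3 19.1]
```

```bash
python3 -m crank '[[[8,-4,0,0,0],[0,0,0,0,0],[0,0,0,0,0]]]' >/dev/null; python3 go.py .4335 .0232 .084; python3 -m crank '[[[0,0,18,0,0],[0,0,0,0,0],[0,0,0,0,0]]]' >/dev/null; python3 go.py .4335 .0232 .084
```

```text
t 43.12 tcp [0.4322 0.0231 0.0859] phi 157.78 toolz deg [-2.5   1.93] F [ 0.2 -0.3 -0.5] w 0.0860
grasp pt [0.433  0.0225 0.1049]
tool-frame mm to go [-1.3  0.6 20.9]
t 43.50 tcp [0.4322 0.0237 0.0687] phi 157.78 toolz deg [-2.39  1.93] F [ 0.1 -0.3 -0.1] w 0.0855
grasp pt [0.433  0.0231 0.0876]
tool-frame mm to go [-0.6  0.2  3.6]
```

Aligned to under 1 mm. Closing.

```bash
python3 -m crank '[[[0,0,3,0,20],[0,0,0,0,35],[0,0,0,0,45],[0,0,0,0,52],[0,0,0,0,58],[0,0,0,0,65],[0,0,0,0,80],[0,0,0,0,255],[0,0,0,0,255],[0,0,0,0,255]]]'; python3 go.py .3955 .2105 .13; python3 - <<'E'
from workcell import bot
from tower import *
c=bot.camera("scene"); levels(c,lv={k:LV[k] for k in ("jar",)}); cv2.imwrite("pics/j2.png",cv2.resize(c["img"][140:300,180:350],None,fx=3.5,fy=3.5))
E
```

```text
clock: 44.75
eef_pos: [0.4334, 0.0241, 0.0671]
tool_rot: [0.193, 0.981, 0.013, -0.022]
ft_force: [-0.4, 1.2, 1.6]
grip_width: 0.0645
t 44.75 tcp [0.4334 0.0241 0.0671] phi 157.79 toolz deg [-2.23  1.96] F [-0.4  1.2  1.6] w 0.0645
grasp pt [0.4341 0.0234 0.0861]
tool-frame mm to go [108.5 159.2 -35.9]
jar 451 [0.4346 0.0223] sd 0.0020
```

View pics/j2.png

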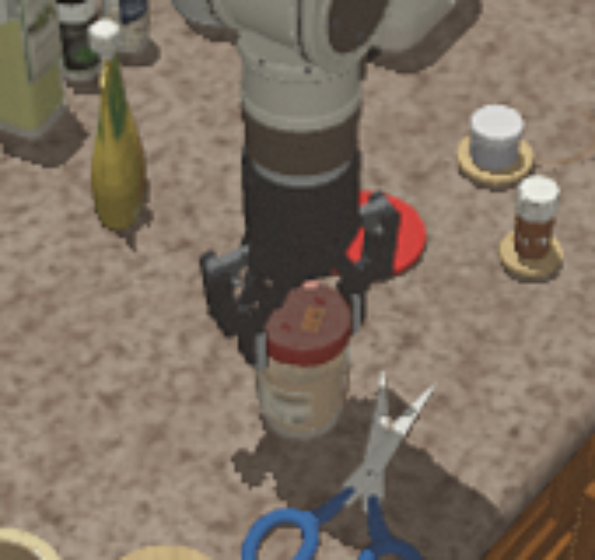

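```bash
python3 -m crank '[[[0,0,-10,0,255],[0,0,-30,0,255],[0,0,-20,0,255],[0,0,0,0,255],[0,0,0,0,255]]]'; python3 go.py .3955 .2105 .13; python3 - <<'E'
from workcell import bot
from tower import *
c=bot.camera("scene"); P=pts(c); m=(P[...,2]>.06)&(P[...,2]<.13)&(np.hypot(P[...,0]-.434,P[...,1]-.022)<.045); Q=P[m]; print(fit(Q,.032,(.434,.022)))
cv2.imwrite("pics/j3.png",cv2.resize(c["img"][140:300,180:350],None,fx=3.5,fy=3.5))
E
```

```text
clock: 45.42
eef_pos: [0.4326, 0.0214, 0.1265]
tool_rot: [0.193, 0.981, 0.012, -0.026]
ft_force: [-0.5, 0.0, -3.8]
grip_width: 0.0646
t 45.42 tcp [0.4326 0.0214 0.1265] phi 157.76 toolz deg [-2.68  1.88] F [-0.5  0.  -3.8] w 0.0646
grasp pt [0.4335 0.0207 0.1455]
tool-frame mm to go [106.  161.   23.5]
(array([0.43385687, 0.01947621]), np.float64(0.001608756156080701))
```

View pics/j3.png

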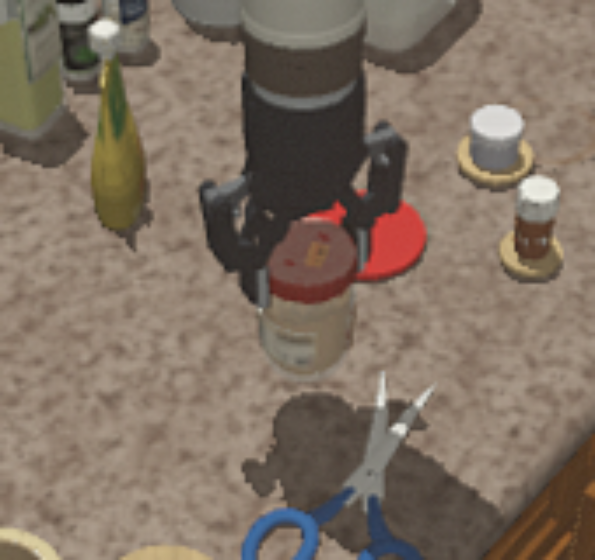

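```bash
python3 -m crank '[[[27,40,0,0,255],[0,0,0,0,255],[0,0,0,0,255],[27,40,0,0,255],[0,0,0,0,255],[0,0,0,0,255],[27,40,0,0,255],[0,0,0,0,255],[0,0,0,0,255],[26,40,0,0,255],[0,0,0,0,255],[0,0,0,0,255]]]'; python3 go.py .3955 .2105 .12
```

```text
clock: 46.98
eef_pos: [0.3952, 0.2047, 0.1293]
tool_rot: [0.201, 0.979, 0.008, -0.029]
ft_force: [-0.8, 0.0, -3.8]
grip_width: 0.0649
t 46.98 tcp [0.3952 0.2047 0.1293] phi 156.78 toolz deg [-3.08  1.63] F [-0.8  0.  -3.8] w 0.0649
grasp pt [0.3963 0.2041 0.1483]
tool-frame mm to go [ 1.5  5.4 28.4]
```

```bash
python3 -m crank '[[[2,6,0,0,255],[0,0,0,0,255],[0,0,0,0,255],[0,0,30,0,255],[0,0,0,0,255],[0,0,0,0,255]]]'; python3 go.py .3955 .2105 .0995; python3 - <<'E'
from workcell import bot
from tower import *
c=bot.camera("scene"); P=pts(c); m=(P[...,2]>.04)&(P[...,2]<.09)&(np.hypot(P[...,0]-.3955,P[...,1]-.2105)<.045); Q=P[m]; print(fit(Q,.032,(.3955,.2105)))
cv2.imwrite("pics/j4.png",cv2.resize(c["img"][220:380,140:310],None,fx=3.5,fy=3.5))
E
```

```text
clock: 47.72
eef_pos: [0.3958, 0.2098, 0.1001]
tool_rot: [0.204, 0.979, 0.009, -0.028]
ft_force: [-0.3, 0.7, -3.2]
grip_width: 0.0647
t 47.73 tcp [0.3958 0.2098 0.1001] phi 156.49 toolz deg [-2.99  1.65] F [-0.3  0.7 -3.2] w 0.0647
grasp pt [0.3968 0.2093 0.1191]
tool-frame mm to go [ 0.5  0.5 19.7]
(array([0.39694077, 0.20776556]), np.float64(0.0012618159039768711))
```

View pics/j4.png

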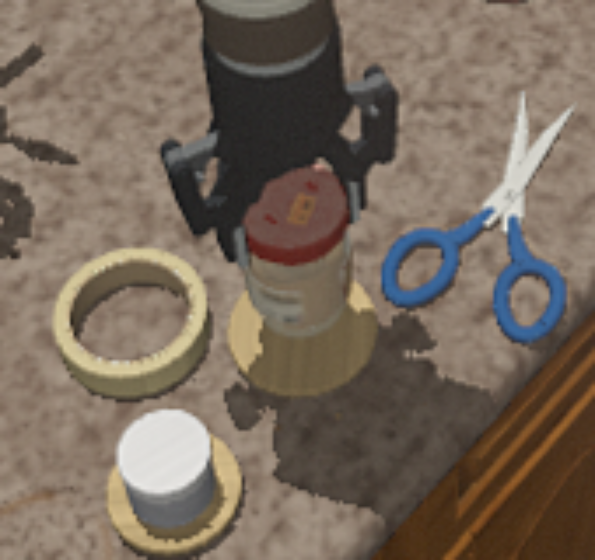

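```bash
python3 -m crank '[[[2,2,14,0,255],[0,0,0,0,255],[0,0,0,0,255],[0,0,4,0,255],[0,0,0,0,255],[0,0,0,0,255]]]'; python3 go.py .3955 .2115 .0985
```

```text
clock: 48.52
eef_pos: [0.3945, 0.2137, 0.0825]
tool_rot: [0.204, 0.979, 0.01, -0.028]
ft_force: [0.3, -0.4, -3.1]
grip_width: 0.0648
t 48.52 tcp [0.3945 0.2137 0.0825] phi 156.51 toolz deg [-2.87  1.71] F [ 0.3 -0.4 -3.1] w 0.0648
grasp pt [0.3955 0.2131 0.1015]
tool-frame mm to go [-0.9 -1.5  3. ]
```

```bash
python3 -m crank '[[[-1,-1,2.5,0,255],[0,0,0,0,255],[0,0,0,0,255]]]'; python3 go.py .3955 .2115 .0985;python3 -m crank '[[[0,0,1.5,0,255],[0,0,0,0,255],[0,0,0,0,255]]]'; python3 go.py .3955 .2115 .0985
```

```text
clock: 48.9
eef_pos: [0.395, 0.2123, 0.0799]
tool_rot: [0.204, 0.979, 0.01, -0.027]
ft_force: [-0.3, -0.4, -4.1]
grip_width: 0.0645
t 48.90 tcp [0.395  0.2123 0.0799] phi 156.50 toolz deg [-2.86  1.71] F [-0.3 -0.4 -4.1] w 0.0645
grasp pt [0.396  0.2117 0.0989]
tool-frame mm to go [ 0.3 -0.4  0.4]
clock: 49.28
eef_pos: [0.3952, 0.2125, 0.0792]
tool_rot: [0.204, 0.979, 0.01, -0.027]
ft_force: [0.3, -0.4, -3.1]
grip_width: 0.0643
t 49.27 tcp [0.3952 0.2125 0.0792] phi 156.50 toolz deg [-2.81  1.75] F [ 0.3 -0.4 -3.1] w 0.0643
grasp pt [0.3961 0.212  0.0982]
tool-frame mm to go [ 0.4 -0.7 -0.3]
```

Just off or touching. One more mm down, then a gentle release.

```bash
python3 -m crank '[[[0,0,2,0,255],[0,0,0,0,255],[0,0,0,0,255]]]'; python3 go.py;python3 -m crank '[[[0,0,0,0,150],[0,0,0,0,90],[0,0,0,0,60],[0,0,0,0,40],[0,0,0,0,20],[0,0,0,0,0],[0,0,0,0,0],[0,0,0,0,0]]]'; python3 go.py; python3 - <<'E'
from workcell import bot
from tower import *
c=bot.camera("scene"); P=pts(c); m=(P[...,2]>.02)&(P[...,2]<.09)&(np.hypot(P[...,0]-.3955,P[...,1]-.2105)<.04); Q=P[m]; print(fit(Q,.032,(.3955,.2105)))
cv2.imwrite("pics/j5.png",cv2.resize(c["img"][220:380,140:310],None,fx=3.5,fy=3.5))
E
```

```text
clock: 49.65
eef_pos: [0.3953, 0.2128, 0.0793]
tool_rot: [0.204, 0.979, 0.011, -0.027]
ft_force: [0.5, 0.3, -4.0]
grip_width: 0.0649
t 49.65 tcp [0.3953 0.2128 0.0793] phi 156.50 toolz deg [-2.74  1.8 ] F [ 0.5  0.3 -4. ] w 0.0649
grasp pt [0.3962 0.2122 0.0982]
clock: 50.65
eef_pos: [0.3964, 0.2135, 0.0798]
tool_rot: [0.204, 0.979, 0.011, -0.026]
ft_force: [-0.7, 0.3, -0.2]
grip_width: 0.0856
t 50.65 tcp [0.3964 0.2135 0.0798] phi 156.51 toolz deg [-2.63  1.88] F [-0.7  0.3 -0.2] w 0.0856
grasp pt [0.3973 0.2129 0.0987]
(array([0.39605766, 0.21097887]), np.float64(0.001324996003676655))
```

View pics/j5.png

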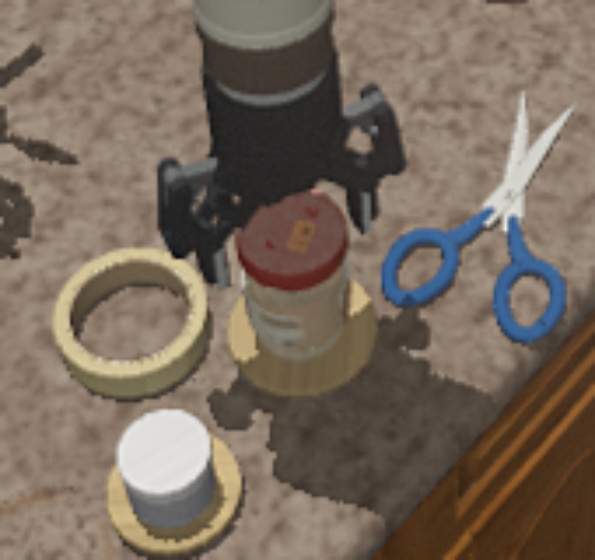

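```bash
python3 -m crank '[[[0,0,-20,0,0],[0,0,0,0,0],[0,0,0,0,0],[0,0,-50,0,0],[0,0,0,0,0],[0,0,-60,0,0],[0,0,0,0,0],[0,-62,-20,0,0],[0,-62,0,0,0],[0,0,0,0,0],[0,0,0,0,0]]]'; python3 go.py; python3 - <<'E'
from workcell import bot
from tower import *
S=dict(bottle=(.395,-.2115,.014,.02,.052),stin=(.4815,-.2855,.0215,.018,.045),ltin=(.378,.341,.027,.018,.053),jar=(.3953,.2106,.032,.02,.095))
for n in ("scene","top"):
    c=bot.camera(n); c0=pickle.load(open(n+"0.pkl","rb")); cv2.imwrite(f"pics/f_{n}.png",c["img"]); P=pts(c); P0=pts(c0)
    for k,(x,y,r,a,b) in S.items():
        m=(P[...,2]>a)&(P[...,2]<b)&(np.hypot(P[...,0]-x,P[...,1]-y)<r+.012); Q=P[m]
        if len(Q)>8:
            p,s=fit(Q,r,(x,y)); mt=(np.hypot(P[...,0]-x,P[...,1]-y)<r)
            print(n,k,len(Q),np.round(p,4),"off mm %.1f"%(1000*np.hypot(p[0]-x,p[1]-y)),"top z %.4f"%np.percentile(P[mt][:,2],97))
    for k,(x,y,r,a) in dict(cup=(.363,-.337,.05,.03),tape=(.48,.278,.055,.015)).items():
        for T in (P0,P):
            m=(T[...,2]>a)&(T[...,2]<.08)&(np.hypot(T[...,0]-x,T[...,1]-y)<r); print(n,k,m.sum(),np.round(T[m].mean(0),4))
E
```

```text
clock: 52.08
eef_pos: [0.3482, 0.0918, 0.2189]
tool_rot: [0.203, 0.979, 0.005, -0.034]
ft_force: [0.2, 0.2, 0.6]
grip_width: 0.0853
t 52.08 tcp [0.3482 0.0918 0.2189] phi 156.55 toolz deg [-3.73  1.39] F [0.2 0.2 0.6] w 0.0853
grasp pt [0.3494 0.0914 0.2378]
scene bottle 96 [ 0.3955 -0.2124] off mm 1.0 top z 0.0785
scene stin 106 [ 0.4824 -0.2864] off mm 1.2 top z 0.0513
scene ltin 224 [0.3792 0.3405] off mm 1.3 top z 0.0583
scene jar 546 [0.3961 0.2108] off mm 0.9 top z 0.1183
scene cup 452 [ 0.3643 -0.3389  0.0501]
scene cup 458 [ 0.3642 -0.339   0.05  ]
scene tape 659 [0.4791 0.2787 0.023 ]
scene tape 665 [0.4789 0.2787 0.0229]
top bottle 19 [ 0.3934 -0.2103] off mm 2.0 top z 0.0816
top stin 57 [ 0.4798 -0.2853] off mm 1.7 top z 0.0525
top ltin 123 [0.3769 0.3433] off mm 2.6 top z 0.0600
top jar 38 [0.393  0.2129] off mm 3.2 top z 0.1206
top cup 164 [ 0.3675 -0.3421  0.0518]
top cup 164 [ 0.3665 -0.342   0.0518]
top tape 300 [0.4781 0.2783 0.0228]
top tape 307 [0.4783 0.278  0.0225]
```

View pics/f_scene.png

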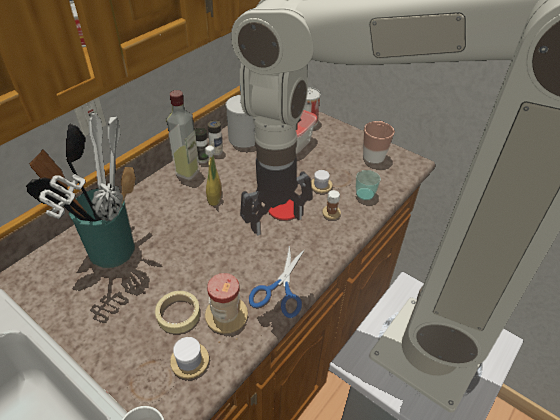

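View pics/f_top.png

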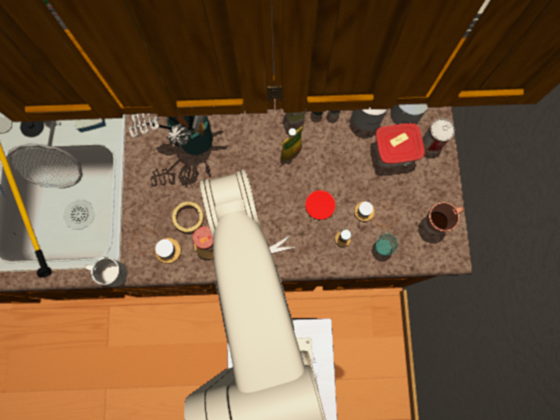

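All four things stand upright on their own stands: jar (224,300), large tin (188,355), small tin (322,180) and bottle (333,205) in the scene view. The cup and tape are where they were, and the gripper is free in the air. Handing in.

```bash
python3 -c "
from workcell import bot; print(bot.job_done())"
```

```text
the job is handed in; nothing more can be done
None
```

I took the tower apart from the top and set each thing on its own stand: bottle on stand 4, small tin on stand 3, large tin on stand 2, jar on stand 1. I handed the job in at about 52 s of the 96 s allowed, but it reports no verdict.

**Placing:** both cameras show all four upright, with top heights that fit standing on the stands. The scene camera puts each centre about 1 mm from its stand centre, and the top camera 2–3 mm. The two cameras differ by about 2 mm throughout, and both are well within the limits.

**Bystanders:** the cup and tape measured within about 1 mm of their starting positions. The gripper was open, in free air and touching nothing at the end.

**What did not go to plan:** the tool tilted as it moved, reaching about 6° at worst. My first attempt to work it out before the jar grasp made it worse. I then reduced it with separate short moves and turned the jaws so that the rest did not matter for the jar.

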